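# Put the gravers away in their covered case

### The arm

A 6-joint arm with a two-finger parallel gripper is mounted at the origin on the work surface. World frame = base frame: x ahead of the robot, y to its left, z up, the work surface at z = 0. Lengths are in m, angles in rad, forces in N, time in s.
With the tool pointing down it reaches from about 0.35 to 0.85 m from the base axis. Payload 8.1 kg.
Tool frame: the origin (TCP) lies midway between the tips of the shut fingers; the grasp point (between the pads) lies 19 mm behind it; z points along the fingers, y is the line along which they close (so a half turn about z gives the same grasp; the last joint's range is limited). The gripper opens to 93 mm and grips with 3 to 60 N. Pads are 15 mm wide; open, the fingers measure 128 mm over their backs; the gripper's body (75 mm by 188 mm) begins 65 mm behind the grasp point.
Start: joints at [-1.383, 0.13, 1.488, -0, 1.523, -0.085], TCP at [0.162, -0.578, 0.219] pointing down, gripper open.
Joint ranges: [-2.96, 2.96], [-0.89, 2.26], [0.02, 2.5], [-1.34, 4.48], [0, 2.73], [-2.66, 2.66]. Speed limits (rad/s): [2.39, 2.39, 2.79, 3.14, 3.14, 3.14].

### API

Orientations are given as a unit quaternion [w, x, y, z].
In Python, from cell import manip gives the robot as it stands.
- The arm moves only by the shell command python3 -m handwheel 'ROWS' [FORCE]. ROWS is a JSON object of lists of equal length, an entry for each row: "grip": the opening, from 0 (shut) to 1 (fully open); "delta_pos": the shift along the tool's x, y, z in m, a list of three; "spin": the turn about the tool's z in degrees. In form: {"grip": [grip, ...], "delta_pos": [[x, y, z], ...], "spin": [spin, ...]}. A call has exactly 10 rows; each row is the pose to reach, as a shift and turn from the pose commanded when the call began, along the tool's axes at that moment; what a row does not reach only later rows make up. A row lasts 1/12 s, in which the tool goes at most 41.7 mm and 7.16 degrees, less where a joint would pass 70% of its speed; a pose out of reach is approached as far as the arm can. A call with a gripper value outside its range is refused whole. The fingers move at their own pace and stop on an object; FORCE is the grip in N (left out, the last holds). Time passes only in rows, so rows that repeat a pose let the fingers close, or fill a call up. It gives the time, the measured TCP pose, the force, the opening and the grip force at its end, in the units of the state.
- manip.get_state(): the state, without advancing time (a new reading comes with each control period).
- manip.capture(name): name is "scene" or "side" or "wrist"; returns a dict with "pixels" (384x512x3 uint8, blue, green, red), "fx", "fy", "cx", "cy" (pixels), "distortion" ([k1, k2, p1, p2, k3] as OpenCV has them; the pictures are not rectified), "extrinsics" (4x4, takes a point from world to camera coordinates). Camera axes: x right, y up, looking along -z (the intrinsics and any distortion apply to the point x, -y, -z); pixel columns grow to the right and rows downward; lengths in m; the calibration is good to about 2 mm. A picture is of the moment at which its call begins. There is no depth.
- manip.job_done(): hands the job in; it is judged then, once.
Trained networks look in a picture, given as the dict that the camera call returned (one of the last four; its "shot" number tells which), for a name from the list of things; names that differ only in an ending like _2 or _b are one class to them, and where a whole thing is asked for, a point or a joint stands for the part that bears it (a point fixed in the world has none). Each returns a list of dicts, best first, with "p" (0 to 1); they miss things now and then, are a little off and sometimes report something else, mostly with a low value. They report only what shows in the picture. A call takes as long as a camera call. They do not tell look-alikes from the thing itself.
- manip.trace(picture, target): "region" (384x512 bool, what is visible of it).
- manip.pinpoint(picture, target): "at" ([x, y, z] in m, in world coordinates, good to about 4 mm: a listed point, or the origin of a listed thing).
The state is a dict: "t": time; "joint_positions": joint angles; "joint_velocities": joint speeds; "effort": joint torques, N m; "eef_pos": TCP position; "eef_rot": TCP orientation; "ft_force": force on the tool from outside, world axes, zero at the start; "wrist_torque": the same for the moment, N m; "gripper_width": finger opening in m; "grip_force": force on a finger pad.
Only numpy, scipy, OpenCV 4.12 (cv2) and the standard library are available. Lean on these libraries where they do the work, as an engineer would, in place of code of your own. Each camera call takes 0.05 s, during which the arm holds its last target. There are 200 camera calls.

### The job

Put away the engraving tools: lift the cover off the wooden case and lay it flat on the cork mat, then lay every graver on the bench flat in a handle recess of the case, one to a recess, with its blade on the solid side of the block and pointing away from the stone recesses, and lay the two sharpening stones flat in their own recesses along the case's other side, one to a recess. When all of them lie in place, put the cover back on the case so that it sits fully down, and leave the other things on the bench where they are.

Things in the scene. Friction and masses are not known exactly. Their poses are not given: they have to be found in the camera images.
- case: fixed wooden tool case: board 214 x 214 x 8 mm; on it a block 190 x 190 mm, top 14 mm above the bench, with recesses down to the board: four for graver handles, each 76 mm along x by 27 mm along y, 46 mm apart along y; solid block on their +x side for the blades; on their -x side two stone recesses end to end, each 29 mm along x by 80 mm along y. Origin: centre of underside, z up
- cover: loose plywood cover of the case, an upside-down open box 206 x 206 mm outside, 196 x 196 inside (3 mm clearance round the block), top face 36 mm above its rim, inner height 30 mm, 0.3 kg. Origin: centre of its rim plane (underside), z up. Seated, the rim rests on the case's board, 8 mm above the bench; fits in any of four quarter turns
- cover_handle (a point): middle of the top of the cover's handle: a dark wooden bar 80 mm long (along the cover's x), 16 mm wide, 30 mm high, standing on the cover; this point is 66 mm above the cover's rim
- mat: fixed cork mat 220 x 220 x 3 mm on the bench, origin at the centre of its underside
- stone_recess1 (a point): where a stone's centre comes to be when it lies in this stone recess (middle of the recess, 19 mm above the bench); 1 is on the case's +y side, 2 on the -y side
- stone_recess2 (a point): where a stone's centre comes to be when it lies in this stone recess (middle of the recess, 19 mm above the bench); 1 is on the case's +y side, 2 on the -y side
- recess1 (a point): where the middle of a graver's handle comes to be when it lies in this graver recess (middle of the recess, 18 mm above the bench); recess1 lies at the case's +y end, recess4 at the -y end
- recess2 (a point): where the middle of a graver's handle comes to be when it lies in this graver recess (middle of the recess, 18 mm above the bench); recess1 lies at the case's +y end, recess4 at the -y end
- recess3 (a point): where the middle of a graver's handle comes to be when it lies in this graver recess (middle of the recess, 18 mm above the bench); recess1 lies at the case's +y end, recess4 at the -y end
- recess4 (a point): where the middle of a graver's handle comes to be when it lies in this graver recess (middle of the recess, 18 mm above the bench); recess1 lies at the case's +y end, recess4 at the -y end
- graver1: graver, all alike: square wooden handle 70 x 20 x 20 mm with rounded edges, then a steel blade 6 x 6 mm reaching 46 mm out of it, 40 g; may be absent. Origin at the middle of the handle, on its axis; x points along the axis to the blade; any of the four sides may be up
- graver1_tip (a point): blade tip of that graver, 81 mm from its origin along x
- graver2: graver, all alike: square wooden handle 70 x 20 x 20 mm with rounded edges, then a steel blade 6 x 6 mm reaching 46 mm out of it, 40 g; may be absent. Origin at the middle of the handle, on its axis; x points along the axis to the blade; any of the four sides may be up
- graver2_tip (a point): blade tip of that graver, 81 mm from its origin along x
- graver3: graver, all alike: square wooden handle 70 x 20 x 20 mm with rounded edges, then a steel blade 6 x 6 mm reaching 46 mm out of it, 40 g; may be absent. Origin at the middle of the handle, on its axis; x points along the axis to the blade; any of the four sides may be up
- graver3_tip (a point): blade tip of that graver, 81 mm from its origin along x
- graver4: graver, all alike: square wooden handle 70 x 20 x 20 mm with rounded edges, then a steel blade 6 x 6 mm reaching 46 mm out of it, 40 g; may be absent. Origin at the middle of the handle, on its axis; x points along the axis to the blade; any of the four sides may be up
- graver4_tip (a point): blade tip of that graver, 81 mm from its origin along x
- stone1: grey sharpening stone, both alike: a square bar 72 x 22 x 22 mm, 85 g, origin at its centre, x along it; either end and any side will do
- stone2: grey sharpening stone, both alike: a square bar 72 x 22 x 22 mm, 85 g, origin at its centre, x along it; either end and any side will do
- dish: white ceramic bowl, 72 mm wide, 26 mm high, origin at the centre of its underside; a bystander
- clamp: wooden ring clamp lying on the bench, about 125 mm long and 26 mm thick, origin on its underside near the middle, x along it; a bystander
- ring1: loose steel ring blank, 24 mm wide, 6 mm high, origin at the centre of its underside; a bystander
- ring2: loose brass ring blank, 22 mm wide, 5 mm high, origin at the centre of its underside; a bystander
Mind the look-alikes: they are no part of the job. What is shaped like the graver3 but black or pink is not meant. What is shaped like the stone1 but orange is not meant.

How it is judged:
By the outcome, as a careful person would: the job done as asked, in the order asked, and still so for the second after the job is handed in, with the robot touching nothing.
Of graver1, graver2, graver3, graver4 only 3 to 4 are there at a start; the rules pass over those that are not, and their reading is None.
At some moment in a run one of graver1, graver2, graver3, graver4, stone1, stone2 may be knocked a few centimetres aside while the robot is not near it.
Once in a run the grip may slacken for a moment while it holds something.
It also fails if it takes over 200 s, if anything falls off the work surface, if the arm or the gripper's body presses on something with over 40 N, if the wrist force passes 120 N, or if a joint passes its speed limit or range.

## Working session

There is one attempt and no reset: what is moved stays moved. The work goes in short steps, Python scripts to look and compute and a shell command to move; the robot and the scene stay as the last step left them, time stands still between calls to the robot, and variables do not carry over. Pictures are saved under pics/ and viewed, at most 16 in all, crops included, and the job is handed in when it is done.

```bash
mkdir -p pics; ls; cat > h.py <<'E'
import numpy as np, cv2, json
from cell import manip
from scipy.spatial.transform import Rotation as R
def K(c): return np.array([[c['fx'],0,c['cx']],[0,c['fy'],c['cy']],[0,0,1.]])
F=np.diag([1,-1,-1.])
def ray(c,uv,z):
    "pixels -> world points at height z"
    uv=np.asarray(uv,float).reshape(-1,1,2)
    n=cv2.undistortPoints(uv,K(c),np.array(c['distortion'])).reshape(-1,2)
    d=np.c_[n,np.ones(len(n))]@F
    E=np.array(c['extrinsics']);Rm,t=E[:3,:3],E[:3,3]
    o=-Rm.T@t; w=d@Rm
    return o+w*((z-o[2])/w[:,2])[:,None]
def proj(c,P):
    E=np.array(c['extrinsics']);p=(np.atleast_2d(P)@E[:3,:3].T+E[:3,3])@F
    return cv2.projectPoints(p,np.zeros(3),np.zeros(3),K(c),np.array(c['distortion']))[0].reshape(-1,2)
def st():
    s=manip.get_state();return s
def tool():
    s=st();q=s['eef_rot'];return np.array(s['eef_pos']),R.from_quat([q[1],q[2],q[3],q[0]]).as_matrix()
def go(x,y,z,ang=None):
    "delta in tool axes to a world target of TCP; ang: desired world direction (deg) of closing axis y (mod 180)"
    p,M=tool(); d=M.T@(np.array([x,y,z])-p)
    a=np.degrees(np.arctan2(M[1,1],M[0,1])); out=dict(d=np.round(d,4).tolist(),yaw=round(a,2))
    if ang is not None:
        s=-((ang-a+90)%180-90)   # tool z down
        out['spin']=round(s,2)
    print(out)
E
python3 - <<'E'
from h import *
s=st();print(s['t'],s['eef_pos'],s['eef_rot'])
for n in('scene','side'):
    c=manip.capture(n);cv2.imwrite(f'pics/{n}0.png',c['pixels'])
    for t in('case','cover','cover_handle','mat','graver1','graver1_tip','stone1','dish','clamp','ring1'):
        print(n,t,[(round(r['p'],2),np.round(r['at'],3).tolist()) for r in manip.pinpoint(c,t)])
E
```

```text
pics
0.0 [ 0.16156861 -0.577252    0.21759537] [-9.05406783e-04  9.90711803e-01  1.35975369e-01 -5.00890043e-05]
scene case []
scene cover [(0.86, [0.63, -0.199, 0.006]), (0.62, [0.427, -0.054, 0.013])]
scene cover_handle [(0.9, [0.622, -0.198, 0.074])]
scene mat [(0.8, [0.619, 0.22, -0.002])]
scene graver1 [(0.78, [0.66, 0.005, 0.008]), (0.77, [0.427, 0.289, 0.011]), (0.64, [0.381, -0.453, 0.008]), (0.63, [0.433, -0.254, 0.013]), (0.58, [0.424, -0.056, 0.012]), (0.5, [0.315, -0.312, 0.008]), (0.39, [0.615, 0.219, -0.001])]
scene graver1_tip [(0.63, [0.451, 0.365, 0.012])]
scene stone1 [(0.68, [0.546, 0.014, 0.013]), (0.56, [0.434, -0.255, 0.015]), (0.49, [0.426, 0.098, 0.011]), (0.48, [0.543, -0.406, 0.014])]
scene dish [(0.8, [0.51, 0.414, -0.001]), (0.28, [0.654, 0.441, 0.002]), (0.23, [0.408, 0.026, 0.01])]
scene clamp [(0.66, [0.448, 0.365, 0.012]), (0.61, [0.652, 0.438, 0.002])]
scene ring1 [(0.49, [0.35, 0.133, -0.002])]
side case []
side cover [(0.79, [0.632, -0.197, 0.009])]
side cover_handle [(0.87, [0.631, -0.199, 0.072])]
side mat [(0.9, [0.615, 0.222, -0.003])]
side graver1 [(0.87, [0.382, -0.456, 0.009]), (0.64, [0.657, 0.009, 0.01])]
side graver1_tip [(0.61, [0.741, -0.016, 0.01]), (0.53, [0.664, 0.005, 0.009])]
side stone1 [(0.87, [0.543, -0.404, 0.008]), (0.6, [0.545, 0.014, 0.01]), (0.28, [0.417, -0.338, 0.009])]
side dish [(0.43, [0.506, 0.417, 0.002])]
side clamp [(0.78, [0.655, 0.447, -0.002])]
side ring1 [(0.52, [0.628, -0.197, 0.073])]
```

View pics/scene0.png

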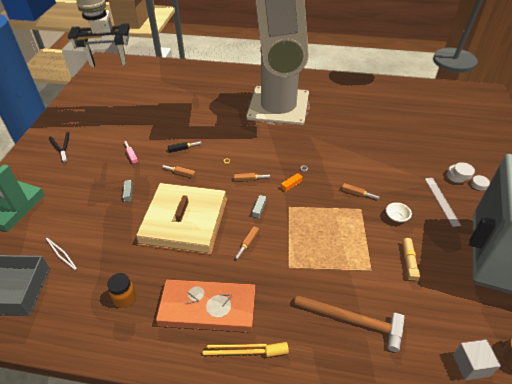

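View pics/side0.png

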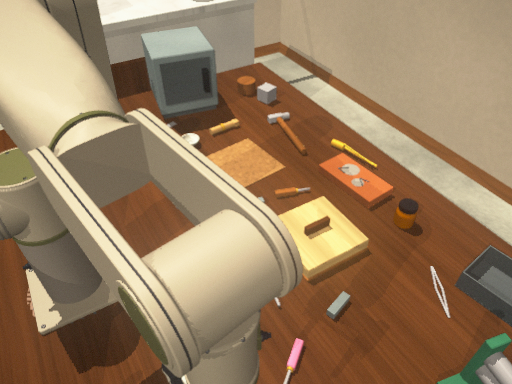

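The scene view shows four brown-handled gravers at about (180,171), (250,177), (246,243) and (360,191). The grey stones are at (127,190) and (259,207). The look-alikes are pink (131,153), black (184,147) and orange (292,183). The cover is at (183,217) with its handle at (181,208), and the mat is at (328,238). The side view agrees.

```bash
python3 - <<'E'
from h import *
go(0.60,-0.198,0.28)
E
```

```text
{'d': [0.5244, -0.2477, -0.0614], 'yaw': np.float64(-74.37)}
```

```bash
python3 -m handwheel '{"grip":[1,1,1,1,1,1,1,1,1,1],"delta_pos":[[0,0,-0.06],[0.02,-0.01,-0.06],[0.06,-0.03,-0.06],[0.09,-0.04,-0.06],[0.12,-0.055,-0.06],[0.15,-0.07,-0.06],[0.18,-0.085,-0.06],[0.21,-0.1,-0.06],[0.24,-0.11,-0.06],[0.26,-0.12,-0.06]],"spin":[0,0,0,0,0,0,0,0,0,0]}'
python3 -m handwheel '{"grip":[1,1,1,1,1,1,1,1,1,1],"delta_pos":[[0.03,-0.015,0],[0.06,-0.03,0],[0.09,-0.045,0],[0.12,-0.06,0],[0.15,-0.075,0],[0.18,-0.09,0],[0.21,-0.1,0],[0.24,-0.115,0],[0.264,-0.127,0],[0.264,-0.127,0]],"spin":[0,0,0,0,0,0,0,0,0,0]}'
python3 - <<'E'
from h import *
c=manip.capture('wrist');cv2.imwrite('pics/w1.png',c['pixels'])
print(st()['eef_pos'])
c2=manip.capture('scene')
for n,q in(('w',c),('s',c2)):
  for t in('cover','cover_handle'):
    print(n,t,[(round(r['p'],2),np.round(r['at'],4).tolist()) for r in manip.pinpoint(q,t)][:2])
r=manip.trace(c,'cover')
m=r[0]['region'];print(m.sum())
g=cv2.cvtColor(c['pixels'],cv2.COLOR_BGR2GRAY)
d=((g<90)&cv2.erode(cv2.morphologyEx(m.astype(np.uint8),cv2.MORPH_CLOSE,np.ones((61,61))),np.ones((9,9))).astype(bool)).astype(np.uint8)
cn=max(cv2.findContours(m.astype(np.uint8),0,1)[0],key=cv2.contourArea)
P=ray(c,cn.reshape(-1,2),0.044)
print(cv2.minAreaRect((P[:,:2]*1000).astype(np.float32)))
cn=max(cv2.findContours(d,0,1)[0],key=cv2.contourArea)
P=ray(c,cn.reshape(-1,2),0.074)
print(cv2.minAreaRect((P[:,:2]*1000).astype(np.float32)))
E
```

```text
t: 1.93
eef_pos: [0.3817, -0.3905, 0.2788]
eef_rot: [0.0, 0.991, 0.137, 0.0]
ft_force: [0.0, -1.0, -0.0]
gripper_width: 0.0931
grip_force: 0.0
t: 2.77
eef_pos: [0.6025, -0.1947, 0.278]
eef_rot: [-0.001, 0.99, 0.138, 0.0]
ft_force: [0.2, 0.2, -0.8]
gripper_width: 0.0931
grip_force: 0.0
[ 0.60105923 -0.19658782  0.2780385 ]
w cover [(0.9, [0.6288, -0.1963, 0.0082])]
w cover_handle [(0.77, [0.6287, -0.1996, 0.0749])]
s cover [(0.61, [0.6318, -0.1993, 0.0073])]
s cover_handle [(0.94, [0.6256, -0.1995, 0.0723])]
24495
((626.8203125, -198.29251098632812), (206.87823486328125, 206.3480987548828), 0.17957285046577454)Traceback (most recent call last):
  File "<stdin>", line 15, in <module>
ValueError: max() iterable argument is empty
```

View pics/w1.png

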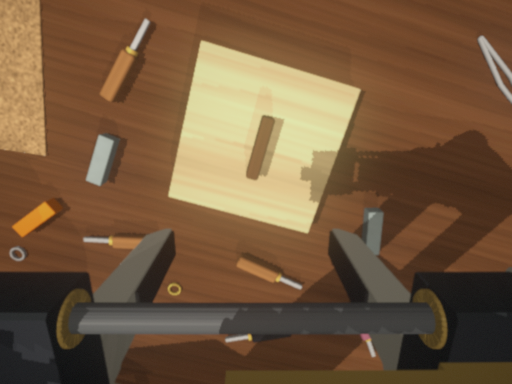

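The wrist view shows the cover with corners at (202,41), (360,89), (308,232) and (169,197). Its handle runs from (268,118) to (252,178), so the cover is aligned with the world axes.

```bash
python3 - <<'E'
from h import *
for n in('scene','side'):
    c=manip.capture(n)
    for t,z in(('mat',.003),):
        m=manip.trace(c,t)[0]['region'].astype(np.uint8)
        cn=max(cv2.findContours(m,0,1)[0],key=cv2.contourArea)
        P=ray(c,cn.reshape(-1,2),z)
        print(n,t,cv2.minAreaRect((P[:,:2]*1000).astype(np.float32)))
go(0.6275,-0.1985,0.05,90)
E
```

```text
scene mat ((616.249755859375, 221.66458129882812), (221.02316284179688, 220.29824829101562), 7.111674785614014)
side mat ((615.7122192382812, 218.825927734375), (225.76683044433594, 222.22763061523438), 6.722850322723389)
{'d': [0.0272, 0.0067, 0.2289], 'yaw': np.float64(-74.43), 'spin': np.float64(15.57)}
```

```bash
python3 -m handwheel '{"grip":[1,1,1,1,1,1,1,1,1,1],"delta_pos":[[0.01,0.003,0.02],[0.027,0.0065,0.04],[0.027,0.0065,0.07],[0.027,0.0065,0.1],[0.027,0.0065,0.13],[0.027,0.0065,0.15],[0.027,0.0065,0.16],[0.027,0.0065,0.16],[0.027,0.0065,0.16],[0.027,0.0065,0.16]],"spin":[5,10,15.6,15.6,15.6,15.6,15.6,15.6,15.6,15.6]}'
python3 - <<'E'
from h import *
c=manip.capture('wrist');cv2.imwrite('pics/w2.png',c['pixels'])
for t in('cover_handle',):
    print([(round(r['p'],2),np.round(r['at'],4).tolist()) for r in manip.pinpoint(c,t)][:2])
g=cv2.cvtColor(c['pixels'],cv2.COLOR_BGR2GRAY)
u=proj(c,[[0.6275,-.1985,.074]])[0];print(u)
y0,x0=int(u[1])-80,int(u[0])-60
sub=(g[max(y0,0):y0+160,x0:x0+120]<90).astype(np.uint8)
cn=max(cv2.findContours(sub,0,1)[0],key=cv2.contourArea).reshape(-1,2)+[x0,max(y0,0)]
P=ray(c,cn,0.074);print(cv2.minAreaRect((P[:,:2]*1000).astype(np.float32)))
go(0.6275,-0.1985,0.05,90)
E
```

```text
t: 4.15
eef_pos: [0.6287, -0.1983, 0.121]
eef_rot: [0.001, 1.0, 0.0, 0.002]
ft_force: [-0.1, -0.5, 0.3]
gripper_width: 0.0928
grip_force: 0.0
[(0.72, [0.629, -0.1968, 0.0701])]
[250.95798281 214.17758098]
((630.2673950195312, -198.224365234375), (81.9393310546875, 15.684528350830078), 0.6252657175064087)
{'d': [-0.0017, 0.0001, 0.0713], 'yaw': np.float64(-89.97), 'spin': np.float64(0.03)}
```

```bash
python3 -m handwheel '{"grip":[1,1,1,1,1,1,1,1,1,1],"delta_pos":[[0,0,0.01],[0,0,0.02],[0,0,0.035],[0,0,0.05],[0,0,0.06],[0,0,0.066],[0,0,0.071],[0,0,0.071],[0,0,0.071],[0,0,0.071]],"spin":[0,0,0,0,0,0,0,0,0,0]}'
python3 -m handwheel '{"grip":[0,0,0,0,0,0,0,0,0,0],"delta_pos":[[0,0,0],[0,0,0],[0,0,0],[0,0,0],[0,0,0],[0,0,0],[0,0,0],[0,0,0],[0,0,0],[0,0,0]],"spin":[0,0,0,0,0,0,0,0,0,0]}' 45
python3 -m handwheel '{"grip":[0,0,0,0,0,0,0,0,0,0],"delta_pos":[[0,0,-0.005],[0,0,-0.01],[0,0,-0.02],[0,0,-0.03],[0,0,-0.045],[0,0,-0.06],[0,0,-0.08],[0,0,-0.1],[0,0,-0.12],[0,0,-0.12]],"spin":[0,0,0,0,0,0,0,0,0,0]}'
```

```text
t: 5.08
eef_pos: [0.6281, -0.198, 0.0485]
eef_rot: [0.0, 1.0, 0.0, 0.001]
ft_force: [-0.5, -0.0, 0.5]
gripper_width: 0.0928
grip_force: 0.0
t: 5.92
eef_pos: [0.6275, -0.1977, 0.0476]
eef_rot: [-0.0, 1.0, 0.0, -0.0]
ft_force: [0.8, -0.7, 0.5]
gripper_width: 0.0311
grip_force: 0.0
t: 6.75
eef_pos: [0.6301, -0.1987, 0.1741]
eef_rot: [0.002, 1.0, 0.0, 0.004]
ft_force: [1.7, 0.0, -1.6]
gripper_width: 0.0154
grip_force: 45.0
```

```bash
python3 - <<'E'
from h import *
print({k:np.round(v,3).tolist() for k,v in st().items() if k in('ft_force','wrist_torque','gripper_width')})
c=manip.capture('side');cv2.imwrite('pics/s3.png',c['pixels'])
b=manip.capture('scene');cv2.imwrite('pics/c3.png',b['pixels'])
for q in(c,b):
  for t in('cover','cover_handle','case'):
    print(t,[(round(r['p'],2),np.round(r['at'],4).tolist()) for r in manip.pinpoint(q,t)][:2])
E
```

```text
{'ft_force': [1.667, 0.018, -1.601], 'wrist_torque': [-0.0, -0.11, -0.033], 'gripper_width': 0.015}
cover [(0.96, [0.6331, -0.1986, 0.1236])]
cover_handle [(0.66, [0.6298, -0.1987, 0.1882])]
case [(0.6, [0.6278, -0.1914, 0.0015])]
cover [(0.62, [0.634, -0.2016, 0.1183])]
cover_handle [(0.72, [0.5441, 0.015, 0.0083]), (0.59, [0.6264, -0.1982, 0.1845])]
case [(0.19, [0.6524, 0.4409, 0.0044])]
```

View pics/c3.png

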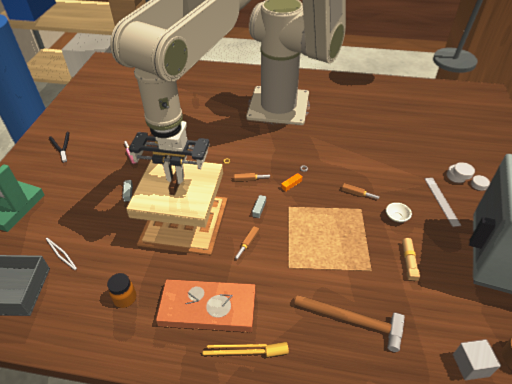

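The cover is lifted, but the grip is shallow because the fingers were still closing as I lifted. I'll set it back down and grip it deeper.

```bash
python3 -m handwheel '{"grip":[0,0,0,0,0,0,0,0,0,0],"delta_pos":[[0,0,0.015],[0,0,0.03],[0,0,0.045],[0,0,0.06],[0,0,0.075],[0,0,0.085],[0,0,0.095],[0,0,0.1],[0,0,0.104],[0,0,0.106]],"spin":[0,0,0,0,0,0,0,0,0,0]}'
python3 -m handwheel '{"grip":[0,0,0.4,0.4,0.4,0.4,0.4,0.4,0.4,0.4],"delta_pos":[[0,0,0.002],[0,0,0.003],[0,0,0.003],[0,0,0.003],[0,0,0.003],[0,0,0.006],[0,0,0.009],[0,0,0.012],[0,0,0.015],[0,0,0.015]],"spin":[0,0,0,0,0,0,0,0,0,0]}'
python3 -m handwheel '{"grip":[0,0,0,0,0,0,0,0,0,0],"delta_pos":[[0,0,0],[0,0,0],[0,0,0],[0,0,0],[0,0,0],[0,0,0],[0,0,0],[0,0,0],[0,0,0],[0,0,0]],"spin":[0,0,0,0,0,0,0,0,0,0]}' 50
```

```text
t: 7.98
eef_pos: [0.6276, -0.1978, 0.0614]
eef_rot: [-0.0, 1.0, 0.0, -0.0]
ft_force: [0.4, 0.3, -3.9]
gripper_width: 0.0154
grip_force: 45.0
t: 8.82
eef_pos: [0.6268, -0.1975, 0.0454]
eef_rot: [-0.0, 1.0, 0.0, -0.001]
ft_force: [0.4, 0.9, -0.8]
gripper_width: 0.0375
grip_force: 0.0
t: 9.65
eef_pos: [0.6277, -0.1978, 0.0468]
eef_rot: [0.0, 1.0, 0.0, 0.0]
ft_force: [0.3, -0.6, 1.4]
gripper_width: 0.0156
grip_force: 50.0
```

```bash
python3 -m handwheel '{"grip":[0,0,0,0,0,0,0,0,0,0],"delta_pos":[[0,0,-0.005],[0,0,-0.01],[0,0,-0.02],[0,0,-0.03],[0,0,-0.04],[0,0,-0.05],[0,0,-0.06],[0,0,-0.07],[0,0,-0.08],[0,0,-0.08]],"spin":[0,0,0,0,0,0,0,0,0,0]}'
python3 -m handwheel '{"grip":[0,0,0,0,0,0,0,0,0,0],"delta_pos":[[0,-0.01,0],[0,-0.025,0],[0,-0.045,0],[0,-0.065,0],[0,-0.085,0],[0,-0.105,0],[0,-0.125,0],[0,-0.145,0],[0,-0.165,0],[0,-0.185,0]],"spin":[0,0,0,0,0,0,0,0,0,0]}'
python3 -m handwheel '{"grip":[0,0,0,0,0,0,0,0,0,0],"delta_pos":[[0,-0.02,0],[0,-0.05,0],[-0.005,-0.08,0],[-0.01,-0.11,0],[-0.012,-0.14,0],[-0.012,-0.17,0],[-0.012,-0.2,0],[-0.012,-0.22,0],[-0.012,-0.233,0],[-0.012,-0.233,0]],"spin":[0,-1,-2,-3,-4,-5,-6,-7,-7,-7]}'
python3 - <<'E'
from h import *
c=manip.capture('wrist')
for t in('cover_handle',):
    print([(round(r['p'],2),np.round(r['at'],4).tolist()) for r in manip.pinpoint(c,t)][:2])
s=manip.capture('scene');cv2.imwrite('pics/c4.png',s['pixels'])
print([(round(r['p'],2),np.round(r['at'],4).tolist()) for r in manip.pinpoint(s,'cover')][:2])
m=manip.trace(s,'case')
for r in m: print(r['p'],r['region'].sum())
go(0.616,0.220,0.044,97)
E
```

```text
t: 10.48
eef_pos: [0.6291, -0.1984, 0.1301]
eef_rot: [0.001, 1.0, 0.0, 0.002]
ft_force: [0.2, 0.5, -2.4]
gripper_width: 0.0156
grip_force: 50.0
t: 11.32
eef_pos: [0.6261, -0.01, 0.1253]
eef_rot: [-0.0, 1.0, 0.001, -0.001]
ft_force: [0.4, -0.8, -4.1]
gripper_width: 0.0159
grip_force: 50.0
t: 12.15
eef_pos: [0.6136, 0.224, 0.1255]
eef_rot: [-0.0, 0.998, 0.063, -0.001]
ft_force: [0.8, -0.7, -3.3]
gripper_width: 0.0156
grip_force: 50.0
[(0.66, [0.6172, 0.2229, 0.1538])]
[(0.62, [0.6182, 0.2185, 0.084]), (0.36, [0.6122, 0.2195, 0.1541])]
0.92 4111
{'d': [0.001, -0.0008, 0.0823], 'yaw': np.float64(-83.05), 'spin': np.float64(-0.05)}
```

```bash
python3 -m handwheel '{"grip":[0,0,0,0,0,0,0,0,0,0],"delta_pos":[[0.001,0,0.015],[0.001,0,0.03],[0.001,0,0.045],[0.001,0,0.06],[0.001,0,0.068],[0.001,0,0.074],[0.001,0,0.078],[0.001,0,0.08],[0.001,0,0.082],[0.001,0,0.083]],"spin":[0,0,0,0,0,0,0,0,0,0]}'
python3 -m handwheel '{"grip":[0,0,0.5,0.5,0.5,0.5,0.5,0.5,0.5,0.5],"delta_pos":[[0,0,0],[0,0,0],[0,0,0],[0,0,0],[0,0,0],[0,0,-0.02],[0,0,-0.05],[0,0,-0.09],[0,0,-0.13],[0,0,-0.17]],"spin":[0,0,0,0,0,0,0,0,0,0]}'
python3 -m handwheel '{"grip":[0.5,0.5,0.5,0.5,0.5,0.5,0.5,0.5,0.5,0.5],"delta_pos":[[0,0.01,0],[0,0.03,-0.02],[0,0.06,-0.05],[0,0.1,-0.08],[0,0.13,-0.11],[0,0.16,-0.11],[-0.02,0.19,-0.11],[-0.04,0.22,-0.11],[-0.05,0.25,-0.11],[-0.05,0.27,-0.11]],"spin":[0,0,0,0,0,0,0,0,0,0]}'
python3 - <<'E'
from h import *
s=manip.capture('scene');w=manip.capture('wrist')
cv2.imwrite('pics/c5.png',s['pixels']);cv2.imwrite('pics/w5.png',w['pixels'])
def rect(c,t,z,n=0):
    m=manip.trace(c,t)[n]['region'].astype(np.uint8)
    cn=max(cv2.findContours(m,0,1)[0],key=cv2.contourArea)
    P=ray(c,cn.reshape(-1,2),z);print(t,cv2.minAreaRect((P[:,:2]*1000).astype(np.float32)))
rect(s,'cover',.039);rect(s,'case',.008)
for n,c in(('s',s),('w',w)):
  for t in('cover','cover_handle','case','graver1','graver1_tip','stone1')+tuple(f'recess{i}' for i in(1,2,3,4))+('stone_recess1','stone_recess2'):
    print(n,t,[(round(r['p'],2),np.round(r['at'],3).tolist()) for r in manip.pinpoint(c,t)])
E
```

```text
t: 13.23
eef_pos: [0.6168, 0.2205, 0.0442]
eef_rot: [-0.0, 0.998, 0.061, 0.001]
ft_force: [-0.5, -0.3, -3.7]
gripper_width: 0.0156
grip_force: 50.0
t: 14.07
eef_pos: [0.6161, 0.2203, 0.2158]
eef_rot: [-0.0, 0.998, 0.061, 0.0]
ft_force: [0.6, -0.4, 0.3]
gripper_width: 0.0467
grip_force: 0.0
t: 14.9
eef_pos: [0.5986, -0.0567, 0.3248]
eef_rot: [0.001, 0.998, 0.06, 0.001]
ft_force: [0.1, 0.9, 0.1]
gripper_width: 0.0465
grip_force: 0.0
cover ((627.3480224609375, 225.04493713378906), (234.383544921875, 211.90975952148438), 6.384790897369385)
case ((628.970458984375, -195.5958251953125), (219.8485107421875, 216.92236328125), 0.2239438146352768)
s cover [(0.78, [0.616, 0.221, 0.002]), (0.75, [0.557, -0.24, 0.024])]
s cover_handle [(0.7, [0.614, 0.218, 0.07])]
s case [(0.85, [0.626, -0.201, -0.002])]
s graver1 [(0.76, [0.424, -0.056, 0.014]), (0.69, [0.381, -0.454, 0.008]), (0.65, [0.315, -0.31, 0.01]), (0.62, [0.428, 0.286, 0.01]), (0.57, [0.659, 0.002, 0.004]), (0.51, [0.434, -0.254, 0.014])]
s graver1_tip [(0.55, [0.448, 0.365, 0.011])]
s stone1 [(0.76, [0.427, 0.1, 0.011]), (0.68, [0.546,
[... 1379 characters left out ...]
.008, 0.013]), (0.58, [0.63, -0.176, 0.017])]
w recess2 [(0.96, [0.633, -0.128, 0.018]), (0.94, [0.63, -0.266, 0.02]), (0.89, [0.63, -0.22, 0.019]), (0.68, [0.661, 0.008, 0.013]), (0.58, [0.63, -0.176, 0.017])]
w recess3 [(0.96, [0.633, -0.128, 0.018]), (0.94, [0.63, -0.266, 0.02]), (0.89, [0.63, -0.22, 0.019]), (0.68, [0.661, 0.008, 0.013]), (0.58, [0.63, -0.176, 0.017])]
w recess4 [(0.96, [0.633, -0.128, 0.018]), (0.94, [0.63, -0.266, 0.02]), (0.89, [0.63, -0.22, 0.019]), (0.68, [0.661, 0.008, 0.013]), (0.58, [0.63, -0.176, 0.017])]
w stone_recess1 [(0.95, [0.554, -0.152, 0.02]), (0.71, [0.556, -0.244, 0.018])]
w stone_recess2 [(0.95, [0.554, -0.152, 0.02]), (0.71, [0.556, -0.244, 0.018])]
```

View pics/c5.png

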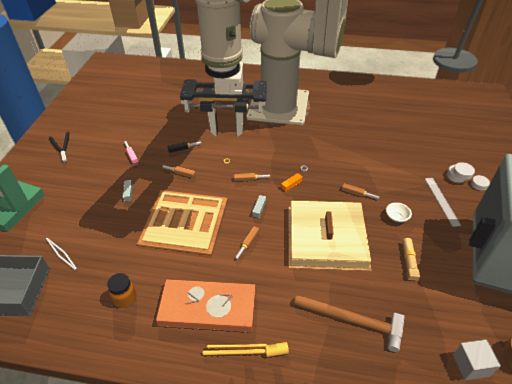

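View pics/w5.png

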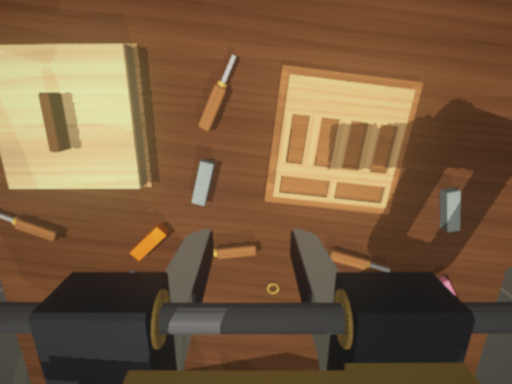

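The wrist view shows the open case at about (345,140). Its stone recesses are nearest the robot at (303,187) and (358,192), the handle recesses are above them, and the solid part is at +x, so case yaw is about 0. The cover lies on the mat at (70,115). The gravers are at (215,95), (236,252), (360,262) and (30,228), the stones at (203,183) and (451,210).

```bash
cat >> h.py <<'E'
def pt(c,uv,z): return ray(c,uv,z)[:,:2]
def meas(c,kind,quiet=False,maxd=None,near=None):
    z={'graver1':.010,'stone1':.019}[kind]; res=[]
    for r in manip.trace(c,kind):
        m=r['region'].astype(np.uint8)
        if m.sum()<40: continue
        vs,us=np.nonzero(m)
        P=pt(c,np.c_[us,vs],z); P=P
        col=np.median(c['pixels'][m>0],0).astype(int)
        (cx,cy),(w,h),a=cv2.minAreaRect((P*1000).astype(np.float32))
        if h>w: w,h=h,w; a+=90
        u=np.array([np.cos(np.radians(a)),np.sin(np.radians(a))]); ctr=np.array([cx,cy])/1000
        if kind=='graver1':
            s=(P-ctr)@u; 
            if s.mean()>0: u=-u
            s=-abs(s.mean())
            o=ctr-u*(w/2000-.035) if 0 else ctr-u*0.023
        else: o=ctr
        ang=np.degrees(np.arctan2(u[1],u[0]))
        if near is not None and np.hypot(*(o-near))>.06: continue
        print(kind,'p',round(r['p'],2),'o',np.round(o,4).tolist(),'ang',round(ang,1),'LxW',round(w,1),round(h,1),'bgr',col.tolist(),'px',(int(us.mean()),int(vs.mean())))
E
python3 - <<'E'
from h import *
c=manip.capture('wrist')
meas(c,'stone1');meas(c,'graver1')
E
```

```text
stone1 p 0.91 o [0.4244, 0.0959] ang 141.2 LxW 84.4 24.0 bgr [44, 142, 221] px (152, 241)
stone1 p 0.86 o [0.5416, 0.0118] ang 172.2 LxW 76.6 23.3 bgr [171, 182, 176] px (206, 182)
stone1 p 0.68 o [0.5435, -0.4022] ang 17.9 LxW 81.2 34.2 bgr [106, 115, 111] px (453, 210)
graver1 p 0.97 o [0.4264, -0.072] ang 102.7 LxW 81.5 28.5 bgr [71, 121, 173] px (237, 250)
graver1 p 0.97 o [0.6583, 0.0077] ang -18.2 LxW 115.5 21.7 bgr [76, 129, 184] px (219, 100)
graver1 p 0.87 o [0.4199, 0.2844] ang 77.7 LxW 110.3 32.5 bgr [62, 104, 147] px (36, 226)
graver1 p 0.75 o [0.4301, -0.2528] ang -100.5 LxW 120.1 26.4 bgr [70, 113, 153] px (356, 260)
graver1 p 0.46 o [0.4127, -0.4301] ang -126.2 LxW 44.1 10.1 bgr [143, 127, 197] px (448, 284)
```

```bash
python3 - <<'E'
from h import *
go(.543,.014,.13,82.2)
E
```

```text
{'d': [-0.048, -0.0741, 0.1936], 'yaw': np.float64(-82.97), 'spin': np.float64(14.83)}
```

```bash
python3 -m handwheel '{"grip":[0.6,0.6,0.6,0.6,0.6,0.6,0.6,0.6,0.6,0.6],"delta_pos":[[-0.01,-0.02,0.03],[-0.02,-0.04,0.06],[-0.03,-0.06,0.09],[-0.04,-0.074,0.12],[-0.048,-0.074,0.15],[-0.048,-0.074,0.18],[-0.048,-0.074,0.193],[-0.048,-0.074,0.193],[-0.048,-0.074,0.193],[-0.048,-0.074,0.193]],"spin":[3,6,9,12,15,15,15,15,15,15]}'
python3 - <<'E'
from h import *
c=manip.capture('wrist')
meas(c,'stone1')
p,M=tool();print(p,proj(c,[p+[0,0,.019-p[2]]]))
go(.543,.014,.013,82.2)
E
```

```text
t: 17.28
eef_pos: [0.5447, 0.0135, 0.133]
eef_rot: [-0.0, 0.998, -0.07, 0.002]
ft_force: [-0.3, -0.4, 0.8]
gripper_width: 0.0559
grip_force: 0.0
stone1 p 0.89 o [0.4409, 0.0779] ang 155.6 LxW 44.3 18.6 bgr [38, 129, 205] px (204, 285)
stone1 p 0.59 o [0.5411, 0.0119] ang 172.6 LxW 75.9 22.9 bgr [166, 176, 169] px (252, 188)
[0.54484551 0.01357089 0.13317136] [[250.89245331 187.43835174]]
{'d': [-0.0024, -0.0001, 0.1202], 'yaw': np.float64(-97.98), 'spin': np.float64(-0.18)}
```

```bash
python3 -m handwheel '{"grip":[0.6,0.6,0.6,0.6,0.6,0.6,0.6,0.6,0.6,0.6],"delta_pos":[[-0.002,0,0.03],[-0.002,0,0.06],[-0.002,0,0.085],[-0.002,0,0.1],[-0.002,0,0.112],[-0.002,0,0.118],[-0.002,0,0.122],[-0.002,0,0.122],[-0.002,0,0.122],[-0.002,0,0.122]],"spin":[0,0,0,0,0,0,0,0,0,0]}'
python3 -m handwheel '{"grip":[0,0,0,0,0,0,0,0,0,0],"delta_pos":[[0,0,0],[0,0,0],[0,0,0],[0,0,0],[0,0,0],[0,0,0],[0,0,0],[0,0,-0.01],[0,0,-0.03],[0,0,-0.06]],"spin":[0,0,0,0,0,0,0,0,0,0]}' 40
python3 - <<'E'
from h import *
go(.555,-.152,.08,0)
E
```

```text
t: 18.22
eef_pos: [0.5422, 0.014, 0.01]
eef_rot: [0.0, 0.998, -0.069, 0.001]
ft_force: [0.8, 0.0, -0.4]
gripper_width: 0.0556
grip_force: 0.0
t: 19.05
eef_pos: [0.5383, 0.0143, 0.0668]
eef_rot: [-0.0, 0.998, -0.07, -0.003]
ft_force: [0.6, 0.1, -1.1]
gripper_width: 0.0218
grip_force: 40.0
{'d': [0.0396, 0.1624, -0.0134], 'yaw': np.float64(-97.97), 'spin': np.float64(82.03)}
```

```bash
python3 -m handwheel '{"grip":[0,0,0,0,0,0,0,0,0,0],"delta_pos":[[0,0.005,-0.015],[0,0.02,-0.015],[0.005,0.04,-0.015],[0.01,0.06,-0.015],[0.02,0.08,-0.015],[0.03,0.1,-0.015],[0.04,0.12,-0.015],[0.04,0.14,-0.015],[0.04,0.155,-0.015],[0.04,0.162,-0.015]],"spin":[7,14,21,28,35,42,49,56,63,70]}'
python3 -m handwheel '{"grip":[0,0,0,0,0,0,0,0,0,0],"delta_pos":[[0,0,0],[0,0,0],[0,0,0],[0,0,0],[0,0,0],[0,0,0],[0,0,0],[0,0,0],[0,0,0],[0,0,0]],"spin":[6,12,12,12,12,12,12,12,12,12]}'
python3 - <<'E'
from h import *
c=manip.capture('wrist');cv2.imwrite('pics/w6.png',c['pixels'])
for t in('stone_recess1','recess1'):print([(round(r['p'],2),np.round(r['at'],4).tolist()) for r in manip.pinpoint(c,t)])
meas(c,'stone1')
go(.555,-.152,.018,0)
s=manip.capture('scene')
for t in('case','stone_recess1','recess1'):print([(round(r['p'],2),np.round(r['at'],4).tolist()) for r in manip.pinpoint(s,t)])
E
```

```text
t: 19.88
eef_pos: [0.5579, -0.1539, 0.0842]
eef_rot: [0.0, 0.775, -0.632, 0.0]
ft_force: [-0.8, -0.5, -1.7]
gripper_width: 0.0218
grip_force: 40.0
t: 20.72
eef_pos: [0.5471, -0.1757, 0.0824]
eef_rot: [-0.02, 0.723, -0.691, -0.006]
ft_force: [0.7, 0.5, 0.1]
gripper_width: 0.0216
grip_force: 40.0
[(0.83, [0.5561, -0.2435, 0.0181]), (0.66, [0.5539, -0.1531, 0.0195])]
[(0.92, [0.6301, -0.1286, 0.0168]), (0.92, [0.629, -0.2159, 0.0177]), (0.72, [0.632, -0.175, 0.0161]), (0.65, [0.546, -0.1751, 0.0841])]
stone1 p 0.56 o [0.5455, -0.1368] ang 92.1 LxW 116.2 34.5 bgr [176, 187, 181] px (251, 240)
stone1 p 0.51 o [0.6235, -0.201] ang 0.5 LxW 205.4 204.6 bgr [92, 141, 190] px (146, 132)
{'d': [-0.0213, -0.0078, 0.0653], 'yaw': np.float64(-177.49), 'spin': np.float64(2.51)}
[(0.85, [0.626, -0.1988, -0.0014])]
[(0.81, [0.5585, -0.1488, 0.0149]), (0.69, [0.6329, -0.2656, 0.0207]), (0.64, [0.557, -0.2452, 0.022]), (0.16, [0.4246, 0.285, 0.0118])]
[(0.84, [0.6288, -0.2232, 0.0211]), (0.76, [0.6234, -0.1308, 0.0173]), (0.69, [0.6331, -0.2657, 0.0201]), (0.67, [0.6274, -0.1742, 0.018])]
```

View pics/w6.png

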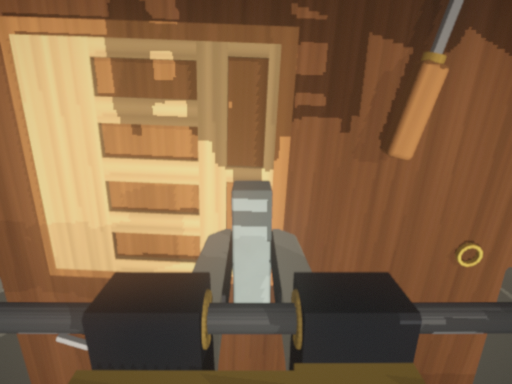

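The stone is held at (252,240). The recesses run along the left of the picture, but the measured pose is off the commanded one, so I'll check the joints.

```bash
python3 - <<'E'
from h import *
s=st();print(np.round(s['joint_positions'],3),np.round(s['joint_velocities'],3),s['eef_pos'],s['t'],np.round(s['effort'],1))
go(.555,-.152,.018,0)
E
```

```text
[-0.428  0.163  1.709  0.043  1.269  2.657] [ 0.001  0.001 -0.001  0.001 -0.     0.001] [ 0.54690261 -0.17613118  0.08236108] 21.1167 [  0.  -54.7 -46.2   0.2  -0.1  -0. ]
{'d': [-0.0214, -0.0079, 0.0653], 'yaw': np.float64(-177.5), 'spin': np.float64(2.5)}
```

```bash
python3 -m handwheel '{"grip":[0,0,0,0,0,0,0,0,0,0],"delta_pos":[[0,0,-0.01],[0,0,-0.02],[0,0,-0.02],[0,0,-0.02],[0,0,-0.02],[0,0,-0.02],[0,0,-0.02],[0,0,-0.02],[0,0,-0.02],[0,0,-0.02]],"spin":[-7,-14,-21,-28,-35,-42,-49,-56,-63,-70]}'
python3 -m handwheel '{"grip":[0,0,0,0,0,0,0,0,0,0],"delta_pos":[[0,0,0],[0,0,0],[0,0,0],[0,0,0],[0,0,0],[0,0,0],[0,0,0],[0,0,0],[0,0,0],[0,0,0]],"spin":[-7,-14,-21,-28,-35,-42,-49,-56,-63,-70]}'
python3 -m handwheel '{"grip":[0,0,0,0,0,0,0,0,0,0],"delta_pos":[[0,0,0],[0,0,0],[0,0,0],[0,0,0],[0,0,0],[0,0,0],[0,0,0],[0,0,0],[0,0,0],[0,0,0]],"spin":[-7,-14,-21,-28,-35,-40,-40,-40,-40,-40]}'
python3 - <<'E'
from h import *
print(np.round(st()['joint_positions'],3))
c=manip.capture('wrist')
for t in('stone_recess1',):print([(round(r['p'],2),np.round(r['at'],4).tolist()) for r in manip.pinpoint(c,t)])
for r in manip.trace(c,'case')[:1]:
    m=r['region'].astype(np.uint8);cn=max(cv2.findContours(m,0,1)[0],key=cv2.contourArea)
    print(cv2.minAreaRect((ray(c,cn.reshape(-1,2),.008)[:,:2]*1000).astype(np.float32)))
go(.5555,-.152,.018,0)
E
```

```text
t: 21.95
eef_pos: [0.5465, -0.1769, 0.1024]
eef_rot: [-0.02, 0.989, -0.149, 0.006]
ft_force: [-0.6, -0.0, -1.4]
gripper_width: 0.0215
grip_force: 40.0
t: 22.78
eef_pos: [0.5465, -0.1769, 0.1023]
eef_rot: [-0.012, 0.895, 0.445, 0.016]
ft_force: [-0.4, -0.5, -0.8]
gripper_width: 0.0216
grip_force: 40.0
t: 23.62
eef_pos: [0.5465, -0.1768, 0.1023]
eef_rot: [-0.006, 0.692, 0.722, 0.02]
ft_force: [1.2, 0.3, -0.7]
gripper_width: 0.0217
grip_force: 40.0
[-0.429  0.141  1.694  0.042  1.306 -0.482]
[(0.77, [0.5534, -0.153, 0.0201])]
((627.2314453125, -185.9348907470703), (214.8914794921875, 190.3503875732422), 0.5129464268684387)
{'d': [0.0214, 0.0084, 0.0853], 'yaw': np.float64(2.45), 'spin': np.float64(2.45)}
```

```bash
python3 -m handwheel '{"grip":[0,0,0,0,0,0,0,0,0,0],"delta_pos":[[0.01,0.004,0],[0.0215,0.0085,0.02],[0.0215,0.0085,0.04],[0.0215,0.0085,0.055],[0.0215,0.0085,0.06],[0.0215,0.0085,0.06],[0.0215,0.0085,0.06],[0.0215,0.0085,0.06],[0.0215,0.0085,0.06],[0.0215,0.0085,0.06]],"spin":[1,2.5,2.5,2.5,2.5,2.5,2.5,2.5,2.5,2.5]}'
python3 - <<'E'
from h import *
p,M=tool();print('toolz',M[:,2],p)
go(.5555,-.152,.020,0)
E
```

```text
t: 24.6
eef_pos: [0.556, -0.1532, 0.0446]
eef_rot: [-0.006, 0.707, 0.707, 0.02]
ft_force: [-0.4, -0.4, -0.9]
gripper_width: 0.0216
grip_force: 40.0
toolz [ 0.02000145  0.03602572 -0.99915068] [ 0.55598778 -0.15324805  0.04457348]
{'d': [0.0004, -0.001, 0.0246], 'yaw': np.float64(-0.01), 'spin': np.float64(-0.01)}
```

```bash
python3 -m handwheel '{"grip":[0,0,0,0,0,0,0,0,0,0],"delta_pos":[[0,-0.001,0.006],[0,-0.001,0.012],[0,-0.001,0.016],[0,-0.001,0.02],[0,-0.001,0.022],[0,-0.001,0.023],[0,-0.001,0.023],[0,-0.001,0.023],[0,-0.001,0.023],[0,-0.001,0.023]],"spin":[0,0,0,0,0,0,0,0,0,0]}'
python3 -m handwheel '{"grip":[0.38,0.38,0.38,0.38,0.38,0.38,0.38,0.38,0.38,0.38],"delta_pos":[[0,0,0],[0,0,0],[0,0,0],[0,0,0],[0,0,-0.01],[0,0,-0.03],[0,0,-0.06],[0,0,-0.1],[0,0,-0.13],[0,0,-0.16]],"spin":[0,0,0,0,0,0,0,0,0,0]}'
python3 - <<'E'
from h import *
c=manip.capture('wrist');cv2.imwrite('pics/w7.png',c['pixels']);print(np.round(st()['joint_positions'],3))
meas(c,'stone1')
E
```

```text
t: 25.43
eef_pos: [0.5549, -0.1521, 0.0207]
eef_rot: [-0.006, 0.707, 0.707, 0.02]
ft_force: [-0.4, -0.3, -0.2]
gripper_width: 0.0217
grip_force: 40.0
t: 26.27
eef_pos: [0.5519, -0.158, 0.1833]
eef_rot: [-0.006, 0.707, 0.707, 0.02]
ft_force: [0.0, -0.4, -0.7]
gripper_width: 0.0357
grip_force: 0.0
[-0.395  0.066  1.609  0.041  1.453 -0.4  ]
stone1 p 0.92 o [0.5548, -0.1521] ang 90.7 LxW 76.0 23.2 bgr [173, 185, 183] px (251, 174)
stone1 p 0.77 o [0.5418, -0.3989] ang 16.9 LxW 76.1 39.6 bgr [98, 106, 104] px (242, 354)
stone1 p 0.66 o [0.6252, -0.1939] ang 1.0 LxW 212.6 210.8 bgr [122, 176, 211] px (313, 194)
```

View pics/w7.png

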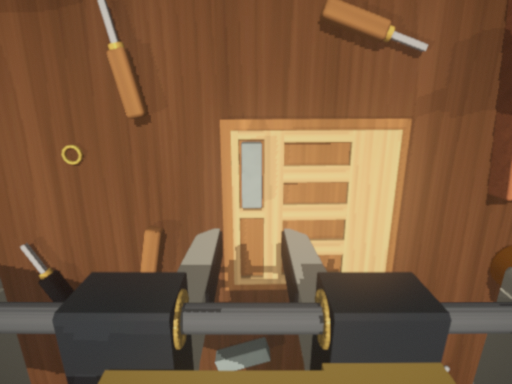

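Stone 1 lies flat in its recess at (252,175). The tilt came from hitting the last joint's limit, and pushing against the opposite limit should cancel it.

```bash
python3 -m handwheel '{"grip":[0.6,0.6,0.6,0.6,0.6,0.6,0.6,0.6,0.6,0.6],"delta_pos":[[0,0,0],[0,0,0],[0,0,0],[0,0,0],[0,0,0],[0,0,0],[0,0,0],[0,0,0],[0,0,0],[0,0,0]],"spin":[-7,-14,-21,-28,-35,-42,-49,-56,-63,-70]}'
python3 -m handwheel '{"grip":[0.6,0.6,0.6,0.6,0.6,0.6,0.6,0.6,0.6,0.6],"delta_pos":[[0,0,0],[0,0,0],[0,0,0],[0,0,0],[0,0,0],[0,0,0],[0,0,0],[0,0,0],[0,0,0],[0,0,0]],"spin":[-7,-14,-21,-28,-35,-42,-49,-56,-63,-70]}'
python3 - <<'E'
from h import *
p,M=tool();print('toolz',M[:,2],p,np.round(st()['joint_positions'],3)); go(p[0],p[1],p[2],0)
E
```

```text
t: 27.2
eef_pos: [0.5513, -0.1577, 0.1799]
eef_rot: [0.005, 0.17, 0.985, 0.02]
ft_force: [-0.1, -0.9, 0.0]
gripper_width: 0.0556
grip_force: 0.0
t: 28.03
eef_pos: [0.5622, -0.1239, 0.1798]
eef_rot: [0.0, -0.383, 0.924, -0.006]
ft_force: [-0.3, 0.5, 1.0]
gripper_width: 0.056
grip_force: 0.0
toolz [ 0.00482456 -0.01157878 -0.99992132] [ 0.56223039 -0.1239178   0.17983409] [-0.3    0.079  1.615 -0.01   1.44  -2.655]
{'d': [0.0, 0.0, 0.0], 'yaw': np.float64(135.02), 'spin': np.float64(-44.98)}
```

```bash
python3 - <<'E'
from h import *
go(.543,-.402,.18,107)
E
```

```text
{'d': [0.2103, -0.1829, 0.003], 'yaw': np.float64(135.02), 'spin': np.float64(28.02)}
```

```bash
python3 -m handwheel '{"grip":[0.6,0.6,0.6,0.6,0.6,0.6,0.6,0.6,0.6,0.6],"delta_pos":[[0.02,-0.02,0],[0.045,-0.04,0],[0.07,-0.06,0],[0.1,-0.08,0],[0.125,-0.105,0],[0.15,-0.13,0],[0.175,-0.15,0],[0.195,-0.17,0],[0.21,-0.183,0.03],[0.21,-0.183,0.05]],"spin":[7,14,21,28,28,28,28,28,28,28]}'
python3 - <<'E'
from h import *
c=manip.capture('wrist')
meas(c,'stone1')
print(np.round(st()['joint_positions'],3))
go(.543,-.402,.010,107)
E
```

```text
t: 28.87
eef_pos: [0.5442, -0.4052, 0.1322]
eef_rot: [0.002, -0.148, 0.989, -0.007]
ft_force: [-0.5, 0.3, -0.7]
gripper_width: 0.0558
grip_force: 0.0
stone1 p 0.97 o [0.5543, -0.1592] ang 91.0 LxW 72.2 28.8 bgr [193, 205, 202] px (476, 264)
stone1 p 0.8 o [0.5415, -0.4057] ang 18.0 LxW 75.0 22.5 bgr [205, 216, 209] px (253, 184)
[-0.709  0.379  1.366 -0.004  1.395 -2.578]
{'d': [-0.0005, -0.0023, 0.1171], 'yaw': np.float64(107.16), 'spin': np.float64(0.16)}
```

```bash
python3 -m handwheel '{"grip":[0.6,0.6,0.6,0.6,0.6,0.6,0.6,0.6,0.6,0.6],"delta_pos":[[0.001,-0.001,0.03],[0.002,-0.001,0.06],[0.002,-0.001,0.085],[0.002,-0.001,0.1],[0.002,-0.001,0.11],[0.002,-0.001,0.115],[0.002,-0.001,0.119],[0.002,-0.001,0.119],[0.002,-0.001,0.119],[0.002,-0.001,0.119]],"spin":[0,0,0,0,0,0,0,0,0,0]}'
python3 -m handwheel '{"grip":[0,0,0,0,0,0,0,0,0,0],"delta_pos":[[0,0,0],[0,0,0],[0,0,0],[0,0,0],[0,0,0],[0,0,0],[0,0,0],[0,0,-0.01],[0,0,-0.03],[0,0,-0.06]],"spin":[0,0,0,0,0,0,0,0,0,0]}' 40
python3 - <<'E'
from h import *
go(.555,-.244,.09,0)
E
```

```text
t: 29.8
eef_pos: [0.545, -0.4041, 0.0153]
eef_rot: [0.003, -0.15, 0.989, -0.006]
ft_force: [0.2, -0.6, -0.3]
gripper_width: 0.0557
grip_force: 0.0
t: 30.63
eef_pos: [0.5416, -0.4008, 0.071]
eef_rot: [-0.0, -0.15, 0.989, -0.003]
ft_force: [0.5, -0.1, -1.1]
gripper_width: 0.0214
grip_force: 40.0
{'d': [-0.0593, 0.1457, -0.0199], 'yaw': np.float64(107.27), 'spin': np.float64(-72.73)}
```

```bash
python3 -m handwheel '{"grip":[0,0,0,0,0,0,0,0,0,0],"delta_pos":[[0,0,-0.02],[-0.01,0.02,-0.02],[-0.02,0.05,-0.02],[-0.03,0.07,-0.02],[-0.04,0.1,-0.02],[-0.05,0.12,-0.02],[-0.059,0.146,-0.02],[-0.059,0.146,-0.02],[-0.059,0.146,-0.02],[-0.059,0.146,-0.02]],"spin":[7,14,21,28,35,42,49,56,63,70]}'
python3 -m handwheel '{"grip":[0,0,0,0,0,0,0,0,0,0],"delta_pos":[[0,0,0],[0,0,0],[0,0,0],[0,0,0],[0,0,0],[0,0,0],[0,0,0],[0,0,0],[0,0,0],[0,0,0]],"spin":[7,14,21,28,35,37.3,37.3,37.3,37.3,37.3]}'
python3 - <<'E'
from h import *
c=manip.capture('wrist')
for t in('stone_recess1','recess1'):print([(round(r['p'],2),np.round(r['at'],4).tolist()) for r in manip.pinpoint(c,t)])
print(st()['gripper_width'],tool()[1][:,2])
meas(c,'stone1')
go(.555,-.2445,.022,0)
E
```

```text
t: 31.47
eef_pos: [0.5569, -0.2447, 0.0929]
eef_rot: [0.005, 0.446, 0.895, -0.003]
ft_force: [0.7, -0.5, -0.9]
gripper_width: 0.0213
grip_force: 40.0
t: 32.3
eef_pos: [0.5567, -0.2456, 0.0923]
eef_rot: [0.006, 0.707, 0.707, -0.002]
ft_force: [-0.9, 0.1, -0.6]
gripper_width: 0.0215
grip_force: 40.0
[]
[(0.9, [0.6286, -0.1293, 0.0188]), (0.83, [0.6309, -0.2173, 0.0203]), (0.79, [0.6278, -0.2682, 0.0179]), (0.74, [0.6294, -0.1764, 0.0164])]
0.02169606026536055 [ 0.00520266 -0.01031198 -0.9999333 ]
stone1 p 0.97 o [0.554, -0.1505] ang 90.3 LxW 75.2 23.5 bgr [162, 173, 169] px (248, 75)
stone1 p 0.61 o [0.556, -0.2838] ang 89.2 LxW 117.3 34.3 bgr [147, 158, 153] px (251, 236)
stone1 p 0.39 o [0.6243, -0.1994] ang 0.4 LxW 206.1 202.6 bgr [110, 164, 199] px (349, 117)
{'d': [0.0018, -0.002, 0.0701], 'yaw': np.float64(-0.0), 'spin': np.float64(-0.0)}
```

```bash
python3 -m handwheel '{"grip":[0,0,0,0,0,0,0,0,0,0],"delta_pos":[[0,-0.002,0.02],[0,-0.002,0.04],[0,-0.002,0.052],[0,-0.002,0.06],[0,-0.002,0.064],[0,-0.002,0.067],[0,-0.002,0.069],[0,-0.002,0.07],[0,-0.002,0.07],[0,-0.002,0.07]],"spin":[0,0,0,0,0,0,0,0,0,0]}'
python3 -m handwheel '{"grip":[0.38,0.38,0.38,0.38,0.38,0.38,0.38,0.38,0.38,0.38],"delta_pos":[[0,0,0],[0,0,0],[0,0,0],[0,0,0],[0,0,-0.01],[0,0,-0.03],[0,0,-0.06],[0,0,-0.1],[0,0,-0.13],[0,0,-0.16]],"spin":[0,0,0,0,0,0,0,0,0,0]}'
python3 - <<'E'
from h import *
c=manip.capture('wrist');cv2.imwrite('pics/w8.png',c['pixels'][100:384,100:450])
print(np.round(st()['joint_positions'],3),st()['eef_pos'])
meas(c,'stone1');meas(c,'graver1')
go(.4315,-.252,.13,-10.5)
E
```

```text
t: 33.33
eef_pos: [0.5555, -0.2466, 0.0228]
eef_rot: [0.006, 0.707, 0.707, -0.002]
ft_force: [-0.1, -0.7, -0.9]
gripper_width: 0.0215
grip_force: 40.0
t: 34.17
eef_pos: [0.5545, -0.2447, 0.1853]
eef_rot: [0.006, 0.707, 0.707, -0.002]
ft_force: [0.9, -0.4, 0.1]
gripper_width: 0.0354
grip_force: 0.0
[-0.496  0.148  1.517 -0.007  1.457 -0.495] [ 0.55722752 -0.24620583  0.19273931]
stone1 p 0.68 o [0.5539, -0.1509] ang 90.6 LxW 73.4 23.9 bgr [175, 186, 183] px (250, 83)
stone1 p 0.55 o [0.5551, -0.2467] ang 90.0 LxW 75.8 22.2 bgr [171, 183, 180] px (251, 173)
graver1 p 0.59 o [0.4308, -0.2527] ang -100.8 LxW 118.0 23.6 bgr [74, 125, 181] px (144, 183)
graver1 p 0.56 o [0.3136, -0.3118] ang 117.4 LxW 118.9 33.3 bgr [31, 37, 47] px (46, 215)
{'d': [-0.0055, -0.1255, 0.0556], 'yaw': np.float64(-0.03), 'spin': np.float64(10.47)}
```

View pics/w8.png

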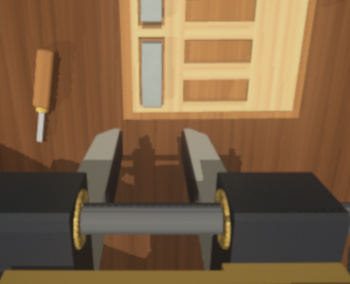

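Both stones lie in their recesses, at (151,10) and (151,75) in the crop. Next is graver A, whose tip points to -y.

```bash
python3 -m handwheel '{"grip":[0.6,0.6,0.6,0.6,0.6,0.6,0.6,0.6,0.6,0.6],"delta_pos":[[0,-0.02,0],[0,-0.04,0],[0,-0.06,0.01],[0,-0.08,0.02],[-0.005,-0.1,0.04],[-0.005,-0.126,0.055],[-0.005,-0.126,0.06],[-0.005,-0.126,0.06],[-0.005,-0.126,0.06],[-0.005,-0.126,0.06]],"spin":[5,10.5,10.5,10.5,10.5,10.5,10.5,10.5,10.5,10.5]}'
python3 - <<'E'
from h import *
c=manip.capture('wrist')
meas(c,'graver1',near=[.431,-.252])
go(.431,-.2525,.010,-10.8)
E
```

```text
t: 35.15
eef_pos: [0.4297, -0.2506, 0.1225]
eef_rot: [0.006, 0.769, 0.639, -0.001]
ft_force: [0.3, -0.3, 0.8]
gripper_width: 0.0559
grip_force: 0.0
graver1 p 0.56 o [0.4319, -0.2528] ang -100.0 LxW 119.0 21.5 bgr [87, 144, 201] px (253, 196)
{'d': [-0.0005, 0.0004, 0.1127], 'yaw': np.float64(-10.5), 'spin': np.float64(0.3)}
```

```bash
python3 -m handwheel '{"grip":[0.6,0.6,0.6,0.6,0.6,0.6,0.6,0.6,0.6,0.6],"delta_pos":[[0,0.001,0.03],[0,0.001,0.06],[0,0.001,0.08],[0,0.001,0.095],[0,0.001,0.105],[0,0.001,0.11],[0,0.001,0.113],[0,0.001,0.113],[0,0.001,0.113],[0,0.001,0.113]],"spin":[0,0,0,0,0,0,0,0,0,0]}'
python3 -m handwheel '{"grip":[0,0,0,0,0,0,0,0,0,0],"delta_pos":[[0,0,0],[0,0,0],[0,0,0],[0,0,0],[0,0,0],[0,0,0],[0,0,0],[0,0,-0.01],[0,0,-0.03],[0,0,-0.06]],"spin":[0,0,0,0,0,0,0,0,0,0]}' 35
python3 - <<'E'
from h import *
go(.630,-.267,.09,90)
E
```

```text
t: 36.08
eef_pos: [0.431, -0.2522, 0.0097]
eef_rot: [0.007, 0.769, 0.639, -0.001]
ft_force: [0.2, 0.5, -0.8]
gripper_width: 0.0557
grip_force: 0.0
t: 36.92
eef_pos: [0.4276, -0.2494, 0.0669]
eef_rot: [0.003, 0.769, 0.639, -0.002]
ft_force: [0.4, 0.2, -1.4]
gripper_width: 0.0198
grip_force: 35.0
{'d': [0.0196, 0.2022, -0.0229], 'yaw': np.float64(-10.54), 'spin': np.float64(79.46)}
```

```bash
python3 -m handwheel '{"grip":[0,0,0,0,0,0,0,0,0,0],"delta_pos":[[0,0,-0.023],[0,0.02,-0.023],[0.005,0.04,-0.023],[0.01,0.06,-0.023],[0.015,0.09,-0.023],[0.02,0.12,-0.023],[0.02,0.15,-0.023],[0.02,0.18,-0.023],[0.02,0.2,-0.023],[0.02,0.202,-0.023]],"spin":[-7,-14,-21,-28,-35,-42,-49,-56,-63,-70]}'
python3 -m handwheel '{"grip":[0,0,0,0,0,0,0,0,0,0],"delta_pos":[[0,0,0],[0,0,0],[0,0,0],[0,0,0],[0,0,0],[0,0,0],[0,0,0],[0,0,0],[0,0,0],[0,0,0]],"spin":[-7,-14,-21,-28,-30.5,-30.5,-30.5,-30.5,-30.5,-30.5]}'
python3 - <<'E'
from h import *
c=manip.capture('wrist');cv2.imwrite('pics/w9.png',c['pixels'])
print([(round(r['p'],2),np.round(r['at'],4).tolist()) for r in manip.pinpoint(c,'recess1')],st()['gripper_width'])
print([(round(r['p'],2),np.round(r['at'],4).tolist()) for n in('graver1','graver1_tip') for r in manip.pinpoint(c,n)])
go(.630,-.267,.019,90)
E
```

```text
t: 37.75
eef_pos: [0.6349, -0.2681, 0.0932]
eef_rot: [0.005, 0.26, 0.966, -0.004]
ft_force: [1.1, -0.0, -1.1]
gripper_width: 0.0197
grip_force: 35.0
t: 38.58
eef_pos: [0.6319, -0.268, 0.0928]
eef_rot: [0.003, 0.001, 1.0, -0.005]
ft_force: [-0.8, -0.2, -0.5]
gripper_width: 0.0195
grip_force: 35.0
[(0.86, [0.6301, -0.1746, 0.0164]), (0.86, [0.6301, -0.2659, 0.0169]), (0.8, [0.6321, -0.1286, 0.0177]), (0.64, [0.6295, -0.2182, 0.0193])] 0.019523824415509927
[(0.86, [0.6311, -0.2643, 0.0939]), (0.49, [0.6294, -0.1293, 0.0212])]
{'d': [0.0023, 0.0017, 0.0737], 'yaw': np.float64(89.95), 'spin': np.float64(-0.05)}
```

View pics/w9.png

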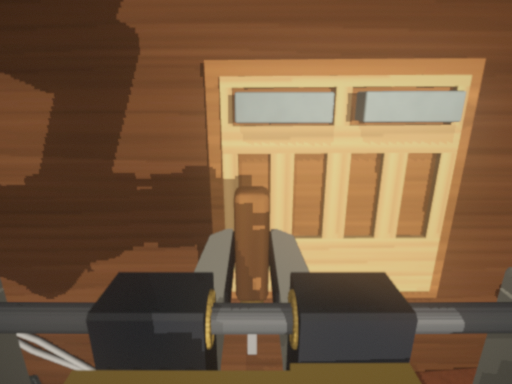

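The graver hangs from the gripper at (252,240) with its tip towards +x (down in this view). Recess 4 is directly beneath it, and both stones lie flat at the top.

```bash
python3 -m handwheel '{"grip":[0,0,0,0,0,0,0,0,0,0],"delta_pos":[[0.002,0.002,0.02],[0.002,0.002,0.04],[0.002,0.002,0.052],[0.002,0.002,0.06],[0.002,0.002,0.066],[0.002,0.002,0.07],[0.002,0.002,0.072],[0.002,0.002,0.073],[0.002,0.002,0.073],[0.002,0.002,0.073]],"spin":[0,0,0,0,0,0,0,0,0,0]}'
python3 -m handwheel '{"grip":[0.33,0.33,0.33,0.33,0.33,0.33,0.33,0.33,0.33,0.33],"delta_pos":[[0,0,0],[0,0,0],[0,0,0],[0,0,0],[0,0,-0.01],[0,0,-0.03],[0,0,-0.06],[0,0,-0.1],[0,0,-0.13],[0,0,-0.16]],"spin":[0,0,0,0,0,0,0,0,0,0]}'
python3 - <<'E'
from h import *
c=manip.capture('wrist');cv2.imwrite('pics/w10.png',c['pixels'])
for n in('graver1','graver1_tip'):print([(round(r['p'],2),np.round(r['at'],4).tolist()) for r in manip.pinpoint(c,n)])
s=manip.capture('scene');meas(s,'graver1');w=manip.trace(s,'graver1')
go(.658,.007,.14,71.8)
E
```

```text
t: 39.62
eef_pos: [0.6308, -0.267, 0.0205]
eef_rot: [0.003, 0.0, 1.0, -0.005]
ft_force: [-0.3, 0.4, -0.2]
gripper_width: 0.0197
grip_force: 35.0
t: 40.45
eef_pos: [0.6298, -0.2652, 0.1831]
eef_rot: [0.004, 0.0, 1.0, -0.006]
ft_force: [0.1, 0.2, -0.2]
gripper_width: 0.0304
grip_force: 0.0
[(0.94, [0.6312, -0.2638, 0.0151]), (0.56, [0.6589, 0.0133, 0.0111]), (0.21, [0.7145, -0.265, 0.0176])]
[]
graver1 p 0.77 o [0.4232, 0.2894] ang 73.0 LxW 115.5 37.8 bgr [64, 113, 158] px (356, 190)
graver1 p 0.65 o [0.6142, -0.269] ang 4.4 LxW 109.0 28.0 bgr [73, 137, 217] px (160, 215)
graver1 p 0.65 o [0.6555, 0.0101] ang -19.3 LxW 118.4 25.6 bgr [75, 138, 218] px (248, 239)
graver1 p 0.47 o [0.4469, -0.0292] ang 94.8 LxW 108.7 31.4 bgr [75, 133, 200] px (255, 182)
{'d': [-0.0289, 0.2721, 0.0361], 'yaw': np.float64(89.97), 'spin': np.float64(18.17)}
```

```bash
python3 -m handwheel '{"grip":[0.45,0.45,0.45,0.45,0.45,0.6,0.6,0.6,0.6,0.6],"delta_pos":[[0,0.02,0],[-0.005,0.05,0],[-0.01,0.085,0],[-0.02,0.12,0],[-0.029,0.16,0],[-0.029,0.19,0],[-0.029,0.22,0.01],[-0.029,0.25,0.03],[-0.029,0.272,0.05],[-0.029,0.272,0.06]],"spin":[4,8,12,16,18,18,18,18,18,18]}'
python3 - <<'E'
from h import *
c=manip.capture('wrist')
meas(c,'graver1',near=[.658,.007])
go(.658,.007,.010,71.8)
E
```

```text
t: 41.58
eef_pos: [0.6559, 0.0112, 0.1119]
eef_rot: [-0.0, 0.155, 0.988, -0.004]
ft_force: [-1.0, 0.1, -0.8]
gripper_width: 0.0559
grip_force: 0.0
graver1 p 0.88 o [0.6604, 0.0074] ang -19.3 LxW 119.6 20.5 bgr [64, 112, 149] px (250, 205)
{'d': [-0.0022, 0.0015, 0.1021], 'yaw': np.float64(72.08), 'spin': np.float64(0.28)}
```

```bash
python3 -m handwheel '{"grip":[0.6,0.6,0.6,0.6,0.6,0.6,0.6,0.6,0.6,0.6],"delta_pos":[[-0.0035,0.002,0.03],[-0.0035,0.002,0.055],[-0.0035,0.002,0.075],[-0.0035,0.002,0.09],[-0.0035,0.002,0.097],[-0.0035,0.002,0.1],[-0.0035,0.002,0.102],[-0.0035,0.002,0.102],[-0.0035,0.002,0.102],[-0.0035,0.002,0.102]],"spin":[1,1,1,1,1,1,1,1,1,1]}'
python3 -m handwheel '{"grip":[0,0,0,0,0,0,0,0,0,0],"delta_pos":[[0,0,0],[0,0,0],[0,0,0],[0,0,0],[0,0,0],[0,0,0],[0,0,0],[0,0,-0.01],[0,0,-0.03],[0,0,-0.06]],"spin":[0,0,0,0,0,0,0,0,0,0]}' 35
python3 - <<'E'
from h import *
go(.630,-.129,.09,90)
E
```

```text
t: 42.52
eef_pos: [0.6645, 0.0059, 0.0166]
eef_rot: [0.005, 0.165, 0.986, -0.005]
ft_force: [0.4, -0.2, -0.3]
gripper_width: 0.056
grip_force: 0.0
t: 43.35
eef_pos: [0.6605, 0.0067, 0.0727]
eef_rot: [0.0, 0.165, 0.986, -0.005]
ft_force: [0.2, 0.0, 0.8]
gripper_width: 0.0197
grip_force: 35.0
{'d': [-0.0155, -0.1384, -0.016], 'yaw': np.float64(70.96), 'spin': np.float64(-19.04)}
```

```bash
python3 -m handwheel '{"grip":[0,0,0,0,0,0,0,0,0,0],"delta_pos":[[0,0,-0.016],[0,-0.02,-0.016],[-0.005,-0.04,-0.016],[-0.01,-0.07,-0.016],[-0.0155,-0.1,-0.016],[-0.0155,-0.12,-0.016],[-0.0155,-0.135,-0.016],[-0.0155,-0.1385,-0.016],[-0.0155,-0.1385,-0.016],[-0.0155,-0.1385,-0.016]],"spin":[-3,-8,-12,-16,-19,-19,-19,-19,-19,-19]}'
python3 - <<'E'
from h import *
c=manip.capture('wrist')
print([(round(r['p'],2),np.round(r['at'],4).tolist()) for r in manip.pinpoint(c,'recess1')],st()['gripper_width'])
print([(round(r['p'],2),np.round(r['at'],4).tolist()) for n in('graver1','graver1_tip') for r in manip.pinpoint(c,n)])
go(.630,-.129,.021,90)
E
```

```text
t: 44.18
eef_pos: [0.6327, -0.1283, 0.0925]
eef_rot: [0.003, 0.0, 1.0, -0.005]
ft_force: [0.7, 0.2, 0.1]
gripper_width: 0.0195
grip_force: 35.0
[(0.81, [0.6307, -0.1771, 0.0181]), (0.75, [0.7146, -0.2662, 0.019]), (0.7, [0.6274, -0.1977, 0.0012]), (0.57, [0.6304, -0.2196, 0.0168])] 0.019177995493939688
[(0.9, [0.6299, -0.129, 0.0886]), (0.84, [0.6312, -0.2633, 0.017]), (0.15, [0.5543, -0.2478, 0.0242])]
{'d': [0.0032, -0.0004, 0.0713], 'yaw': np.float64(90.04), 'spin': np.float64(0.04)}
```

```bash
python3 -m handwheel '{"grip":[0,0,0,0,0,0,0,0,0,0],"delta_pos":[[0.002,-0.001,0.02],[0.002,-0.001,0.04],[0.002,-0.001,0.052],[0.002,-0.001,0.06],[0.002,-0.001,0.065],[0.002,-0.001,0.068],[0.002,-0.001,0.07],[0.002,-0.001,0.071],[0.002,-0.001,0.071],[0.002,-0.001,0.071]],"spin":[0,0,0,0,0,0,0,0,0,0]}'
python3 -m handwheel '{"grip":[0.33,0.33,0.33,0.33,0.33,0.33,0.33,0.33,0.33,0.33],"delta_pos":[[0,0,0],[0,0,0],[0,0,0],[0,0,0],[0,0,-0.01],[0,0,-0.03],[0,0,-0.06],[0,0,-0.1],[0,0,-0.13],[0,0,-0.16]],"spin":[0,0,0,0,0,0,0,0,0,0]}'
python3 - <<'E'
from h import *
c=manip.capture('wrist');cv2.imwrite('pics/w11.png',c['pixels'])
print([(round(r['p'],2),np.round(r['at'],4).tolist()) for r in manip.pinpoint(c,'graver1')])
meas(c,'graver1')
s=manip.capture('scene');cv2.imwrite('pics/c11.png',s['pixels']);meas(s,'graver1')
print([(round(r['p'],2),np.round(r['at'],4).tolist()) for r in manip.pinpoint(s,'graver1')])
E
cd pics; python3 -c "
import cv2;s=cv2.imread('c11.png')[130:260,120:400];w=cv2.imread('w11.png')[0:300];s=cv2.resize(s,(646,300));import numpy as np
cv2.imwrite('m11.png',cv2.resize(np.hstack([s,w]),(800,210)))"
```

```text
t: 45.22
eef_pos: [0.6317, -0.1311, 0.023]
eef_rot: [0.003, 0.0, 1.0, -0.005]
ft_force: [-4.4, 0.6, 5.6]
gripper_width: 0.0193
grip_force: 35.0
t: 46.05
eef_pos: [0.6303, -0.1293, 0.1844]
eef_rot: [0.003, 0.0, 1.0, -0.005]
ft_force: [0.4, 0.0, -0.1]
gripper_width: 0.0302
grip_force: 0.0
[(0.97, [0.6301, -0.263, 0.0191]), (0.79, [0.6287, -0.1286, 0.0218]), (0.6, [0.6299, -0.1268, 0.0173])]
graver1 p 0.62 o [0.6314, -0.131] ang -0.5 LxW 121.2 22.4 bgr [83, 137, 193] px (251, 179)
graver1 p 0.45 o [0.4574, -0.0665] ang 90.0 LxW 37.2 3.5 bgr [27, 45, 70] px (337, 1)
graver1 p 0.74 o [0.4226, 0.2896] ang 74.4 LxW 110.0 34.6 bgr [67, 120, 179] px (356, 190)
graver1 p 0.64 o [0.6149, -0.1336] ang 2.0 LxW 113.2 22.6 bgr [75, 140, 220] px (204, 222)
graver1 p 0.6 o [0.3937, -0.4434] ang -142.5 LxW 82.6 16.8 bgr [217, 192, 249] px (131, 154)
graver1 p 0.56 o [0.6284, 0.2269] ang -172.9 LxW 238.3 214.8 bgr [158, 233, 246] px (328, 234)
graver1 p 0.52 o [0.62, -0.2703] ang -2.7 LxW 119.4 25.1 bgr [50, 89, 136] px (159, 217)
graver1 p 0.5 o [0.445, -0.0276] ang 99.3 LxW 105.3 31.5 bgr [74, 137, 210] px (254, 182)
[(0.71, [0.4467, -0.0322, 0.0142]), (0.66, [0.38, -0.4531, 0.0073]), (0.63, [0.6332, -0.268, 0.0199]), (0.57, [0.6254, -0.1335, 0.014]), (0.56, [0.428, 0.2876, 0.0102]), (0.46, [0.314, -0.3085, 0.0112])]
```

View pics/m11.png

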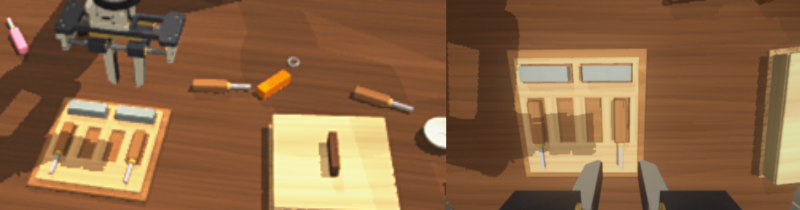

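Both placed gravers lie in the outer recesses with blades towards +x. The cover is on the mat. Graver B has been knocked and now lies near the orange bar, its tip at about (250,87) in the mosaic.

```bash
python3 - <<'E'
from h import *
go(.446,-.031,.13,5)
E
```

```text
{'d': [0.1836, 0.0984, 0.0485], 'yaw': np.float64(89.96), 'spin': np.float64(84.96)}
```

```bash
python3 -m handwheel '{"grip":[0.5,0.5,0.5,0.5,0.5,0.6,0.6,0.6,0.6,0.6],"delta_pos":[[0.02,0.01,0],[0.04,0.02,0],[0.06,0.03,0],[0.08,0.04,0],[0.1,0.06,0],[0.12,0.07,0],[0.14,0.08,0],[0.16,0.09,0],[0.184,0.098,0.02],[0.184,0.098,0.04]],"spin":[7,14,21,28,35,42,49,56,63,70]}'
python3 -m handwheel '{"grip":[0.6,0.6,0.6,0.6,0.6,0.6,0.6,0.6,0.6,0.6],"delta_pos":[[0,0,0.01],[0,0,0.015],[0,0,0.015],[0,0,0.015],[0,0,0.015],[0,0,0.015],[0,0,0.015],[0,0,0.015],[0,0,0.015],[0,0,0.015]],"spin":[7,14,15,15,15,15,15,15,15,15]}'
python3 - <<'E'
from h import *
c=manip.capture('wrist')
meas(c,'graver1',near=[.446,-.031])
go(.446,-.031,.010,5)
E
```

```text
t: 47.18
eef_pos: [0.4429, -0.0301, 0.1376]
eef_rot: [0.004, 0.576, 0.818, -0.003]
ft_force: [-0.1, -0.2, -0.1]
gripper_width: 0.0557
grip_force: 0.0
t: 48.02
eef_pos: [0.4465, -0.0317, 0.1245]
eef_rot: [0.006, 0.676, 0.737, -0.002]
ft_force: [-0.0, 0.4, -0.3]
gripper_width: 0.0557
grip_force: 0.0
graver1 p 0.85 o [0.4457, -0.0303] ang 97.0 LxW 119.6 21.7 bgr [98, 158, 216] px (250, 169)
{'d': [0.002, -0.0009, 0.1144], 'yaw': np.float64(4.98), 'spin': np.float64(-0.02)}
```

```bash
python3 -m handwheel '{"grip":[0.6,0.6,0.6,0.6,0.6,0.6,0.6,0.6,0.6,0.6],"delta_pos":[[0.002,-0.001,0.03],[0.002,-0.001,0.06],[0.002,-0.001,0.085],[0.002,-0.001,0.1],[0.002,-0.001,0.108],[0.002,-0.001,0.112],[0.002,-0.001,0.115],[0.002,-0.001,0.115],[0.002,-0.001,0.115],[0.002,-0.001,0.115]],"spin":[-2,-2,-2,-2,-2,-2,-2,-2,-2,-2]}'
python3 -m handwheel '{"grip":[0,0,0,0,0,0,0,0,0,0],"delta_pos":[[0,0,0],[0,0,0],[0,0,0],[0,0,0],[0,0,0],[0,0,0],[0,0,0],[0,0,-0.01],[0,0,-0.03],[0,0,-0.06]],"spin":[0,0,0,0,0,0,0,0,0,0]}' 35
python3 - <<'E'
from h import *
go(.630,-.221,.09,90)
E
```

```text
t: 48.95
eef_pos: [0.4469, -0.0312, 0.0104]
eef_rot: [0.006, 0.663, 0.749, -0.002]
ft_force: [0.3, 0.1, 0.7]
gripper_width: 0.0556
grip_force: 0.0
t: 49.78
eef_pos: [0.443, -0.0299, 0.0679]
eef_rot: [0.003, 0.663, 0.749, -0.004]
ft_force: [-0.0, -0.0, -0.4]
gripper_width: 0.0197
grip_force: 35.0
{'d': [-0.2125, 0.1624, -0.0203], 'yaw': np.float64(6.96), 'spin': np.float64(-83.04)}
```

```bash
python3 -m handwheel '{"grip":[0,0,0,0,0,0,0,0,0,0],"delta_pos":[[0,0,-0.02],[-0.02,0.015,-0.02],[-0.045,0.035,-0.02],[-0.07,0.055,-0.02],[-0.1,0.075,-0.02],[-0.125,0.095,-0.02],[-0.15,0.115,-0.02],[-0.175,0.135,-0.02],[-0.2,0.15,-0.02],[-0.2125,0.1625,-0.02]],"spin":[7,14,21,28,35,42,49,56,63,70]}'
python3 -m handwheel '{"grip":[0,0,0,0,0,0,0,0,0,0],"delta_pos":[[0,0,0],[0,0,0],[0,0,0],[0,0,0],[0,0,0],[0,0,0],[0,0,0],[0,0,0],[0,0,0],[0,0,0]],"spin":[7,14,21,27,27,27,27,27,27,27]}'
python3 - <<'E'
from h import *
c=manip.capture('wrist')
print([(round(r['p'],2),np.round(r['at'],4).tolist()) for r in manip.pinpoint(c,'recess1')],st()['gripper_width'])
print([(round(r['p'],2),np.round(r['at'],4).tolist()) for n in('graver1','graver1_tip') for r in manip.pinpoint(c,n)])
go(.630,-.221,.020,90)
E
```

```text
t: 50.62
eef_pos: [0.6336, -0.2242, 0.0929]
eef_rot: [0.006, 0.973, 0.23, 0.002]
ft_force: [-0.2, -0.5, -0.3]
gripper_width: 0.0197
grip_force: 35.0
t: 51.45
eef_pos: [0.6325, -0.2213, 0.0923]
eef_rot: [0.005, 1.0, 0.0, 0.003]
ft_force: [0.5, 0.0, -0.7]
gripper_width: 0.0197
grip_force: 35.0
[(0.86, [0.6313, -0.1307, 0.0195]), (0.83, [0.6309, -0.2657, 0.0224]), (0.79, [0.6305, -0.1799, 0.0155])] 0.019216004558824207
[(0.84, [0.6287, -0.2652, 0.0166]), (0.79, [0.6363, -0.2218, 0.0908]), (0.73, [0.6269, -0.127, 0.0176])]
{'d': [-0.0028, -0.0011, 0.0722], 'yaw': np.float64(-90.02), 'spin': np.float64(-0.02)}
```

```bash
python3 -m handwheel '{"grip":[0,0,0,0,0,0,0,0,0,0],"delta_pos":[[-0.0035,-0.001,0.02],[-0.0035,-0.001,0.04],[-0.0035,-0.001,0.052],[-0.0035,-0.001,0.06],[-0.0035,-0.001,0.066],[-0.0035,-0.001,0.069],[-0.0035,-0.001,0.071],[-0.0035,-0.001,0.072],[-0.0035,-0.001,0.072],[-0.0035,-0.001,0.072]],"spin":[0,0,0,0,0,0,0,0,0,0]}'
python3 -m handwheel '{"grip":[0.33,0.33,0.33,0.33,0.33,0.33,0.33,0.33,0.33,0.33],"delta_pos":[[0,0,0],[0,0,0],[0,0,0],[0,0,0],[0,0,-0.01],[0,0,-0.03],[0,0,-0.06],[0,0,-0.1],[0,0,-0.13],[0,0,-0.16]],"spin":[0,0,0,0,0,0,0,0,0,0]}'
python3 - <<'E'
from h import *
c=manip.capture('wrist');cv2.imwrite('pics/w12.png',c['pixels'])
print([(round(r['p'],2),np.round(r['at'],4).tolist()) for r in manip.pinpoint(c,'graver1')])
s=manip.capture('scene');meas(s,'graver1',near=[.426,.287])
go(.426,.287,.14,-13)
E
```

```text
t: 52.48
eef_pos: [0.6294, -0.2213, 0.0207]
eef_rot: [0.005, 1.0, -0.0, 0.003]
ft_force: [-2.2, -0.4, -0.3]
gripper_width: 0.0197
grip_force: 35.0
t: 53.32
eef_pos: [0.6289, -0.2195, 0.1836]
eef_rot: [0.006, 1.0, -0.0, 0.004]
ft_force: [0.2, -0.5, -0.7]
gripper_width: 0.0308
grip_force: 0.0
[(0.98, [0.6321, -0.2224, 0.0165]), (0.73, [0.6277, -0.2661, 0.0171]), (0.71, [0.6289, -0.1304, 0.018])]
graver1 p 0.59 o [0.4221, 0.2883] ang 73.0 LxW 112.8 36.4 bgr [65, 117, 173] px (355, 190)
{'d': [-0.2042, -0.5072, 0.0349], 'yaw': np.float64(-90.03), 'spin': np.float64(-77.03)}
```

```bash
python3 -m handwheel '{"grip":[0.5,0.5,0.5,0.5,0.5,0.6,0.6,0.6,0.6,0.6],"delta_pos":[[-0.01,-0.02,0],[-0.02,-0.05,0],[-0.04,-0.08,0],[-0.06,-0.11,0],[-0.08,-0.14,0],[-0.1,-0.17,0],[-0.11,-0.2,0],[-0.12,-0.23,0],[-0.13,-0.26,0],[-0.14,-0.29,0]],"spin":[-7,-14,-21,-28,-35,-42,-49,-56,-63,-70]}'
python3 - <<'E'
from h import *
go(.426,.287,.13,-13)
E
```

```text
t: 54.35
eef_pos: [0.4868, 0.0718, 0.1748]
eef_rot: [0.005, 0.818, 0.576, -0.002]
ft_force: [0.6, 0.7, -0.4]
gripper_width: 0.0561
grip_force: 0.0
{'d': [0.1825, -0.13, 0.0424], 'yaw': np.float64(-19.7), 'spin': np.float64(-6.7)}
```

```bash
python3 -m handwheel '{"grip":[0.6,0.6,0.6,0.6,0.6,0.6,0.6,0.6,0.6,0.6],"delta_pos":[[0.02,-0.015,0],[0.045,-0.03,0],[0.07,-0.05,0],[0.1,-0.07,0],[0.13,-0.09,0],[0.16,-0.115,0.02],[0.1825,-0.13,0.042],[0.1825,-0.13,0.05],[0.1825,-0.13,0.05],[0.1825,-0.13,0.05]],"spin":[-6,-6,-6,-6,-6,-6,-6,-6,-6,-6]}'
python3 - <<'E'
from h import *
c=manip.capture('wrist')
meas(c,'graver1',near=[.426,.287])
go(.426,.287,.010,-13)
E
```

```text
t: 55.18
eef_pos: [0.4282, 0.2852, 0.1224]
eef_rot: [0.006, 0.788, 0.616, -0.003]
ft_force: [0.2, -0.7, 0.4]
gripper_width: 0.0558
grip_force: 0.0
graver1 p 0.8 o [0.4244, 0.2878] ang 75.2 LxW 118.5 20.8 bgr [69, 118, 171] px (247, 170)
{'d': [0.0017, -0.0052, 0.1144], 'yaw': np.float64(-14.1), 'spin': np.float64(-1.1)}
```

```bash
python3 -m handwheel '{"grip":[0.6,0.6,0.6,0.6,0.6,0.6,0.6,0.6,0.6,0.6],"delta_pos":[[0.002,-0.0065,0.03],[0.002,-0.0065,0.06],[0.002,-0.0065,0.085],[0.002,-0.0065,0.1],[0.002,-0.0065,0.108],[0.002,-0.0065,0.112],[0.002,-0.0065,0.115],[0.002,-0.0065,0.115],[0.002,-0.0065,0.115],[0.002,-0.0065,0.115]],"spin":[0.7,0.7,0.7,0.7,0.7,0.7,0.7,0.7,0.7,0.7]}'
python3 -m handwheel '{"grip":[0,0,0,0,0,0,0,0,0,0],"delta_pos":[[0,0,0],[0,0,0],[0,0,0],[0,0,0],[0,0,0],[0,0,0],[0,0,0],[0,0,-0.01],[0,0,-0.03],[0,0,-0.06]],"spin":[0,0,0,0,0,0,0,0,0,0]}' 35
python3 - <<'E'
from h import *
go(.630,-.175,.13,90)
E
```

```text
t: 56.12
eef_pos: [0.4251, 0.2889, 0.0102]
eef_rot: [0.006, 0.792, 0.611, -0.0]
ft_force: [-0.7, -0.4, -0.5]
gripper_width: 0.0557
grip_force: 0.0
t: 56.95
eef_pos: [0.4215, 0.2877, 0.0672]
eef_rot: [0.005, 0.792, 0.611, -0.004]
ft_force: [0.4, 1.1, -1.0]
gripper_width: 0.0197
grip_force: 34.9
{'d': [-0.3952, 0.3195, -0.0566], 'yaw': np.float64(-14.73), 'spin': np.float64(75.27)}
```

```bash
python3 -m handwheel '{"grip":[0,0,0,0,0,0,0,0,0,0],"delta_pos":[[0,0,-0.03],[0,0,-0.055],[-0.02,0.015,-0.055],[-0.045,0.035,-0.055],[-0.07,0.055,-0.055],[-0.095,0.075,-0.055],[-0.12,0.095,-0.055],[-0.145,0.115,-0.055],[-0.17,0.135,-0.055],[-0.195,0.155,-0.055]],"spin":[0,0,5,10,15,20,25,30,35,40]}'
python3 - <<'E'
from h import *
print(st()['gripper_width']);go(.630,-.175,.09,90)
E
```

```text
t: 57.78
eef_pos: [0.5243, 0.0601, 0.1277]
eef_rot: [0.006, 0.954, 0.301, 0.001]
ft_force: [0.4, -0.1, 0.1]
gripper_width: 0.0197
grip_force: 34.9
0.01965741863676957
{'d': [-0.0483, 0.2527, 0.0407], 'yaw': np.float64(-54.98), 'spin': np.float64(35.02)}
```

```bash
python3 -m handwheel '{"grip":[0,0,0,0,0,0,0,0,0,0],"delta_pos":[[-0.005,0.025,0],[-0.01,0.05,0],[-0.015,0.08,0],[-0.02,0.11,0],[-0.03,0.14,0],[-0.035,0.17,0.01],[-0.04,0.2,0.02],[-0.045,0.23,0.03],[-0.048,0.252,0.035],[-0.048,0.252,0.035]],"spin":[5,10,15,20,25,30,35,35,35,35]}'
python3 - <<'E'
from h import *
c=manip.capture('wrist');cv2.imwrite('pics/w13.png',c['pixels'])
print([(round(r['p'],2),np.round(r['at'],4).tolist()) for r in manip.pinpoint(c,'recess1')],st()['gripper_width'])
print([(round(r['p'],2),np.round(r['at'],4).tolist()) for n in('graver1','graver1_tip') for r in manip.pinpoint(c,n)])
go(.630,-.175,.020,90)
E
```

```text
t: 58.62
eef_pos: [0.6304, -0.1761, 0.0936]
eef_rot: [0.006, 1.0, 0.001, 0.002]
ft_force: [1.1, -0.1, -0.5]
gripper_width: 0.0199
grip_force: 34.9
[(0.84, [0.6286, -0.1263, 0.018]), (0.77, [0.6309, -0.2647, 0.019])] 0.019513671693573428
[(0.88, [0.6352, -0.1757, 0.0966]), (0.86, [0.6295, -0.265, 0.0139]), (0.68, [0.6332, -0.2161, 0.0169]), (0.62, [0.629, -0.1258, 0.0206]), (0.81, [0.7122, -0.1758, 0.0987])]
{'d': [-0.0006, 0.0029, 0.0753], 'yaw': np.float64(-89.71), 'spin': np.float64(0.29)}
```

View pics/w13.png

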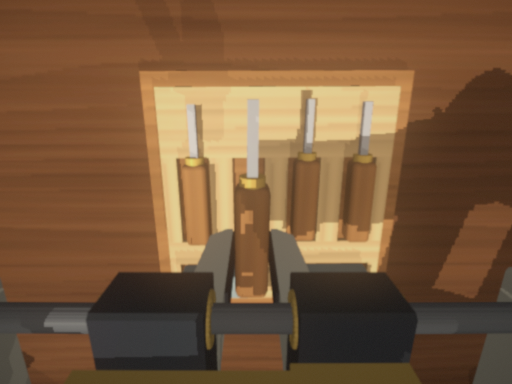

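The held graver at (252,240) lines up with the empty recess 2. The other three lie flat with blades towards +x (up in this view).

```bash
python3 -m handwheel '{"grip":[0,0,0,0,0,0,0,0,0,0],"delta_pos":[[-0.002,0.0015,0.02],[-0.002,0.0015,0.04],[-0.002,0.0015,0.052],[-0.002,0.0015,0.06],[-0.002,0.0015,0.067],[-0.002,0.0015,0.071],[-0.002,0.0015,0.074],[-0.002,0.0015,0.075],[-0.002,0.0015,0.075],[-0.002,0.0015,0.075]],"spin":[0,0,0,0,0,0,0,0,0,0]}'
python3 -m handwheel '{"grip":[0.33,0.33,0.33,0.33,0.33,0.33,0.33,0.33,0.33,0.33],"delta_pos":[[0,0,0],[0,0,0],[0,0,0],[0,0,0],[0,0,-0.01],[0,0,-0.03],[0,0,-0.06],[0,0,-0.1],[0,0,-0.13],[0,0,-0.16]],"spin":[0,0,0,0,0,0,0,0,0,0]}'
python3 - <<'E'
from h import *
c=manip.capture('wrist');a=c['pixels'][60:330,110:400]
s=manip.capture('side');b=s['pixels'][150:330,230:420]
cv2.imwrite('pics/m14.png',np.hstack([cv2.resize(a,(430,400)),cv2.resize(b,(370,400))]))
meas(c,'graver1');meas(c,'stone1')
for q in(manip.capture('scene'),s):
  print([(round(r['p'],2),np.round(r['at'],4).tolist()) for r in manip.pinpoint(q,'cover_handle')][:2])
go(.616,.2205,.14,97)
E
```

```text
t: 59.65
eef_pos: [0.6292, -0.1747, 0.0204]
eef_rot: [0.005, 1.0, 0.002, 0.003]
ft_force: [-0.2, 0.1, 0.1]
gripper_width: 0.0196
grip_force: 34.9
t: 60.48
eef_pos: [0.6281, -0.1729, 0.183]
eef_rot: [0.005, 1.0, 0.002, 0.004]
ft_force: [0.2, -1.4, -0.2]
gripper_width: 0.0306
grip_force: 0.0
graver1 p 0.9 o [0.3765, -0.4578] ang -142.0 LxW 108.7 20.4 bgr [170, 161, 213] px (453, 352)
graver1 p 0.89 o [0.6272, -0.1754] ang -1.1 LxW 120.8 21.3 bgr [91, 149, 205] px (252, 163)
graver1 p 0.86 o [0.6277, -0.2703] ang 0.8 LxW 118.8 23.9 bgr [62, 103, 148] px (334, 162)
graver1 p 0.72 o [0.6285, -0.2231] ang -0.3 LxW 120.6 22.5 bgr [66, 108, 154] px (293, 162)
graver1 p 0.6 o [0.6235, -0.1297] ang -1.3 LxW 121.3 23.1 bgr [91, 148, 205] px (211, 165)
graver1 p 0.33 o [0.6495, -0.1974] ang -179.5 LxW 214.6 214.5 bgr [136, 193, 228] px (270, 152)
stone1 p 0.96 o [0.553, -0.2473] ang 90.0 LxW 75.9 30.3 bgr [173, 191, 188] px (318, 234)
stone1 p 0.69 o [0.4272, 0.0929] ang 140.1 LxW 94.4 21.8 bgr [41, 140, 222] px (38, 334)
stone1 p 0.67 o [0.5533, -0.1515] ang 88.8 LxW 72.0 30.9 bgr [175, 193, 190] px (238, 235)
stone1 p 0.39 o [0.6288, -0.1971] ang 90.4 LxW 209.8 208.9 bgr [136, 193, 228] px (270, 152)
[(0.56, [0.5563, -0.2445, 0.0216]), (0.55, [0.615, 0.2187, 0.0704])]
[(0.75, [0.6156, 0.2228, 0.0697])]
{'d': [-0.0091, -0.3934, 0.0342], 'yaw': np.float64(-89.74), 'spin': np.float64(-6.74)}
```

View pics/m14.png

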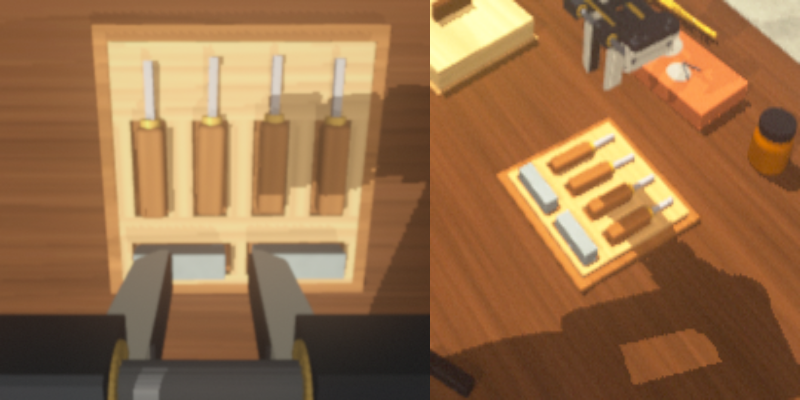

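All four gravers and both stones lie in place, each in its own recess. Now for the cover.

```bash
python3 -m handwheel '{"grip":[0.5,0.6,0.6,0.6,0.6,0.6,0.6,0.6,0.6,0.6],"delta_pos":[[0,-0.02,0],[0,-0.06,0],[0,-0.1,0],[0,-0.14,0],[0,-0.18,0],[0,-0.22,0],[-0.005,-0.26,0],[-0.009,-0.3,0],[-0.009,-0.34,0.01],[-0.009,-0.37,0.03]],"spin":[-1,-2,-3,-4,-5,-6,-6.7,-6.7,-6.7,-6.7]}'
python3 -m handwheel '{"grip":[0.6,0.6,0.6,0.6,0.6,0.6,0.6,0.6,0.6,0.6],"delta_pos":[[0,-0.01,0.01],[0,-0.023,0.03],[0,-0.023,0.03],[0,-0.023,0.03],[0,-0.023,0.03],[0,-0.023,0.03],[0,-0.023,0.03],[0,-0.023,0.03],[0,-0.023,0.03],[0,-0.023,0.03]],"spin":[0,0,0,0,0,0,0,0,0,0]}'
python3 - <<'E'
from h import *
c=manip.capture('wrist')
print([(round(r['p'],2),np.round(r['at'],4).tolist()) for r in manip.pinpoint(c,'cover_handle')][:2])
g=cv2.cvtColor(c['pixels'],cv2.COLOR_BGR2GRAY)
u=proj(c,[[0.616,.2205,.069]])[0].astype(int)
m=np.zeros_like(g);m[max(u[1]-90,0):u[1]+80,u[0]-40:u[0]+40]=1
m=((g<90)&(m>0)).astype(np.uint8)
cn=max(cv2.findContours(m,0,1)[0],key=cv2.contourArea)
print(cv2.minAreaRect((ray(c,cn.reshape(-1,2),.069)[:,:2]*1000).astype(np.float32)))
print(tool()[0],tool()[1][:,2]);go(.616,.2205,.043,97)
E
```

```text
t: 61.67
eef_pos: [0.6176, 0.2003, 0.147]
eef_rot: [0.005, 0.998, 0.061, 0.004]
ft_force: [1.0, -0.3, 0.3]
gripper_width: 0.0558
grip_force: 0.0
t: 62.5
eef_pos: [0.615, 0.219, 0.1161]
eef_rot: [0.005, 0.998, 0.06, 0.003]
ft_force: [-0.3, -0.5, 0.8]
gripper_width: 0.0559
grip_force: 0.0
[(0.82, [0.6168, 0.2208, 0.0679])]
((619.7005004882812, 220.29525756835938), (81.2015609741211, 14.899810791015625), 7.114487171173096)
[0.61482213 0.21918407 0.11584612] [ 0.00559064 -0.01026614 -0.99993167]
{'d': [0.001, -0.002, 0.0728], 'yaw': np.float64(-83.05), 'spin': np.float64(-0.05)}
```

```bash
python3 -m handwheel '{"grip":[0.6,0.6,0.6,0.6,0.6,0.6,0.6,0.6,0.6,0.6],"delta_pos":[[0.001,-0.0015,0.02],[0.001,-0.0015,0.04],[0.001,-0.0015,0.055],[0.001,-0.0015,0.065],[0.001,-0.0015,0.07],[0.001,-0.0015,0.073],[0.001,-0.0015,0.073],[0.001,-0.0015,0.073],[0.001,-0.0015,0.073],[0.001,-0.0015,0.073]],"spin":[0,0,0,0,0,0,0,0,0,0]}'
python3 -m handwheel '{"grip":[0,0,0,0,0,0,0,0,0,0],"delta_pos":[[0,0,0],[0,0,0],[0,0,0],[0,0,0],[0,0,0],[0,0,0],[0,0,0],[0,0,0],[0,0,0],[0,0,-0.002]],"spin":[0,0,0,0,0,0,0,0,0,0]}' 55
python3 -m handwheel '{"grip":[0,0,0,0,0,0,0,0,0,0],"delta_pos":[[0,0,-0.008],[0,0,-0.02],[0,0,-0.035],[0,0,-0.05],[0,0,-0.065],[0,0,-0.08],[0,0,-0.09],[0,0,-0.09],[0,0,-0.09],[0,0,-0.09]],"spin":[0,0,0,0,0,0,0,0,0,0]}'
python3 - <<'E'
from h import *
print(tool()[0],st()['ft_force']);go(.6277,-.1978,.13,90)
E
```

```text
t: 63.43
eef_pos: [0.6167, 0.2204, 0.0437]
eef_rot: [0.005, 0.998, 0.061, 0.003]
ft_force: [-0.4, -0.0, 0.1]
gripper_width: 0.0554
grip_force: 0.0
t: 64.27
eef_pos: [0.6154, 0.2201, 0.0439]
eef_rot: [0.005, 0.998, 0.061, 0.002]
ft_force: [-0.9, 0.4, -3.4]
gripper_width: 0.0155
grip_force: 55.0
t: 65.1
eef_pos: [0.6149, 0.2209, 0.1337]
eef_rot: [0.005, 0.998, 0.061, 0.002]
ft_force: [0.9, -0.2, -4.4]
gripper_width: 0.0159
grip_force: 55.0
[0.61486781 0.22090654 0.13367978] [ 0.88809371 -0.16197697 -4.39977102]
{'d': [-0.0381, 0.4171, 0.0082], 'yaw': np.float64(-83.03), 'spin': np.float64(6.97)}
```

```bash
python3 -m handwheel '{"grip":[0,0,0,0,0,0,0,0,0,0],"delta_pos":[[0,0.01,0],[0,0.025,0],[-0.005,0.045,0],[-0.008,0.07,0],[-0.01,0.095,0],[-0.012,0.12,0],[-0.015,0.145,0],[-0.017,0.17,0],[-0.018,0.19,0],[-0.019,0.205,0]],"spin":[0,0,1,2,3,4,5,6,7,7]}'
python3 - <<'E'
from h import *
go(.6277,-.1978,.125,90)
E
```

```text
t: 65.93
eef_pos: [0.6208, 0.0118, 0.136]
eef_rot: [0.006, 1.0, -0.002, 0.002]
ft_force: [-0.0, 0.8, -4.5]
gripper_width: 0.0157
grip_force: 55.0
{'d': [0.0076, 0.2094, 0.0134], 'yaw': np.float64(-90.2), 'spin': np.float64(-0.2)}
```

```bash
python3 -m handwheel '{"grip":[0,0,0,0,0,0,0,0,0,0],"delta_pos":[[0,0.015,0],[0,0.035,0],[0.002,0.06,0],[0.004,0.09,0],[0.006,0.12,0],[0.007,0.15,0],[0.0075,0.18,0],[0.0075,0.2,0],[0.0075,0.209,0],[0.0075,0.209,0]],"spin":[0,0,0,0,0,0,0,0,0,0]}'
python3 -m handwheel '{"grip":[0,0,0,0,0,0,0,0,0,0],"delta_pos":[[0,0,0.01],[0,0,0.025],[0,0,0.04],[0,0,0.05],[0,0,0.055],[0,0,0.06],[0,0,0.06],[0,0,0.06],[0,0,0.06],[0,0,0.06]],"spin":[0,0,0,0,0,0,0,0,0,0]}'
python3 - <<'E'
from h import *
print(st()['ft_force'],tool()[1][:,2]);go(.6277,-.1978,.048,90)
s=manip.capture('scene');w=manip.capture('side')
cv2.imwrite('pics/m15.png',np.hstack([cv2.resize(s['pixels'][160:270,110:250],(420,330)),cv2.resize(w['pixels'][170:300,240:400],(380,330))]))
for q in(s,w,manip.capture('wrist')):
  print([(t,round(r['p'],2),np.round(r['at'],4).tolist()) for t in('cover','cover_handle','case') for r in manip.pinpoint(q,t)[:1]])
go(.6277,-.1978,.048,90)
E
```

```text
t: 66.77
eef_pos: [0.6282, -0.196, 0.1385]
eef_rot: [0.005, 1.0, -0.001, 0.002]
ft_force: [0.2, 0.8, -4.3]
gripper_width: 0.0157
grip_force: 55.0
t: 67.6
eef_pos: [0.6298, -0.1945, 0.08]
eef_rot: [0.005, 1.0, -0.0, 0.003]
ft_force: [-0.3, 0.3, -3.9]
gripper_width: 0.0156
grip_force: 55.0
[-0.33482752  0.29663056 -3.8798915 ] [ 0.00686875 -0.01098078 -0.99991612]
{'d': [-0.0023, 0.0029, 0.0321], 'yaw': np.float64(-90.04), 'spin': np.float64(-0.04)}
[('cover', 0.91, [0.6354, -0.1968, 0.0387]), ('cover_handle', 0.97, [0.6286, -0.1991, 0.1045])]
[('cover', 0.79, [0.6317, -0.1931, 0.0433]), ('cover_handle', 0.96, [0.631, -0.1932, 0.1022])]
[('cover', 0.65, [0.6299, -0.1943, 0.0407]), ('cover_handle', 0.61, [0.633, -0.1936, 0.1046])]
{'d': [-0.0015, 0.0032, 0.0309], 'yaw': np.float64(-90.04), 'spin': np.float64(-0.04)}
```

View pics/m15.png

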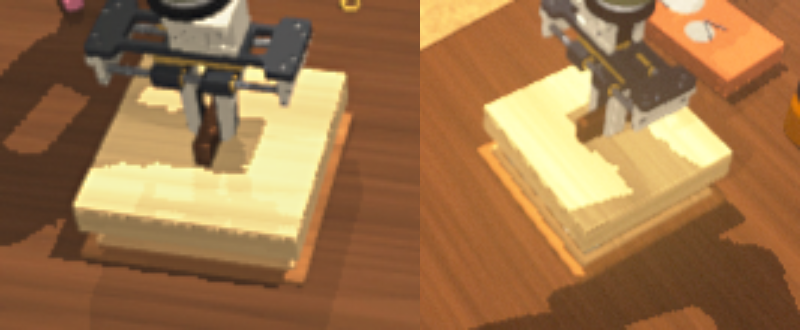

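The cover is level just above the case, and the view shows the case board evenly around it. It needs 2–3 mm of correction while lowering.

```bash
python3 -m handwheel '{"grip":[0,0,0,0,0,0,0,0,0,0],"delta_pos":[[-0.002,0.003,0.002],[-0.002,0.003,0.004],[-0.002,0.003,0.006],[-0.002,0.003,0.008],[-0.002,0.003,0.01],[-0.002,0.003,0.012],[-0.002,0.003,0.014],[-0.002,0.003,0.016],[-0.002,0.003,0.017],[-0.002,0.003,0.018]],"spin":[0,0,0,0,0,0,0,0,0,0]}'
python3 - <<'E'
from h import *
go(.6277,-.1978,.047,90);go(.6277,-.1978,.047,90);print(st()['ft_force'],st()['wrist_torque'])
E
```

```text
t: 69.03
eef_pos: [0.6271, -0.1974, 0.0608]
eef_rot: [0.005, 1.0, -0.0, 0.003]
ft_force: [-0.4, -0.9, -4.5]
gripper_width: 0.0158
grip_force: 55.0
{'d': [0.0005, 0.0003, 0.0138], 'yaw': np.float64(-90.04), 'spin': np.float64(-0.04)}
{'d': [0.0005, 0.0003, 0.0138], 'yaw': np.float64(-90.04), 'spin': np.float64(-0.04)}
[-0.38889629 -0.93591802 -4.51905061] [0.01866292 0.07453722 0.02529914]
```

```bash
python3 -m handwheel '{"grip":[0,0,0,0,0,0,0,0,0,0],"delta_pos":[[0,0,0.001],[0,0,0.002],[0,0,0.0035],[0,0,0.005],[0,0,0.006],[0,0,0.0075],[0,0,0.009],[0,0,0.01],[0,0,0.011],[0,0,0.0115]],"spin":[0,0,0,0,0,0,0,0,0,0]}'
python3 -m handwheel '{"grip":[0,0,0,0,0,0,0,0,0,0],"delta_pos":[[0,0,0.0005],[0,0,0.001],[0,0,0.001],[0,0,0.001],[0,0,0.001],[0,0,0.001],[0,0,0.001],[0,0,0.001],[0,0,0.001],[0,0,0.001]],"spin":[0,0,0,0,0,0,0,0,0,0]}'
```

```text
t: 69.87
eef_pos: [0.6272, -0.1976, 0.0493]
eef_rot: [0.005, 1.0, -0.0, 0.003]
ft_force: [-0.3, 0.3, -4.2]
gripper_width: 0.0158
grip_force: 55.0
t: 70.7
eef_pos: [0.6273, -0.1976, 0.0485]
eef_rot: [0.005, 1.0, -0.0, 0.003]
ft_force: [0.6, -0.5, -2.9]
gripper_width: 0.0158
grip_force: 55.0
```

```bash
python3 -m handwheel '{"grip":[0,0.5,0.5,0.5,0.5,0.5,0.5,0.5,0.5,0.5],"delta_pos":[[0,0,0.001],[0,0,0.001],[0,0,0.001],[0,0,0.001],[0,0,0.001],[0,0,-0.02],[0,0,-0.05],[0,0,-0.09],[0,0,-0.13],[0,0,-0.17]],"spin":[0,0,0,0,0,0,0,0,0,0]}'
python3 -m handwheel '{"grip":[0.5,0.5,0.5,0.5,0.5,0.5,0.5,0.5,0.5,0.5],"delta_pos":[[0,-0.01,0],[-0.02,-0.03,-0.02],[-0.05,-0.05,-0.03],[-0.08,-0.07,-0.04],[-0.1,-0.09,-0.05],[-0.12,-0.1,-0.06],[-0.14,-0.11,-0.07],[-0.15,-0.12,-0.08],[-0.15,-0.12,-0.08],[-0.15,-0.12,-0.08]],"spin":[0,0,0,0,0,0,0,0,0,0]}'
python3 - <<'E'
from h import *
s=manip.capture('scene');w=manip.capture('side');c=manip.capture('wrist')
cv2.imwrite('pics/m16.png',np.vstack([np.hstack([cv2.resize(s['pixels'][160:270,110:250],(420,330)),cv2.resize(w['pixels'][170:300,240:400],(380,330))]),cv2.resize(s['pixels'][110:270],(800,250))]))
for q in(s,w,c):
  print([(t,round(r['p'],2),np.round(r['at'],4).tolist()) for t in('cover','cover_handle') for r in manip.pinpoint(q,t)[:1]])
E
```

```text
t: 71.53
eef_pos: [0.626, -0.1957, 0.2203]
eef_rot: [0.005, 1.0, -0.0, 0.003]
ft_force: [-0.0, 0.2, 0.4]
gripper_width: 0.0463
grip_force: 0.0
t: 72.37
eef_pos: [0.4766, -0.0748, 0.2974]
eef_rot: [0.006, 1.0, 0.0, 0.004]
ft_force: [-0.1, 0.6, -0.3]
gripper_width: 0.0466
grip_force: 0.0
[('cover', 0.56, [0.6316, -0.1998, 0.0086]), ('cover_handle', 0.89, [0.6261, -0.202, 0.0709])]
[('cover', 0.97, [0.6291, -0.1976, 0.0105]), ('cover_handle', 0.81, [0.6299, -0.1974, 0.0726])]
[('cover', 0.58, [0.6289, -0.1976, 0.01]), ('cover_handle', 0.92, [0.6267, -0.1995, 0.0717])]
```

View pics/m16.png

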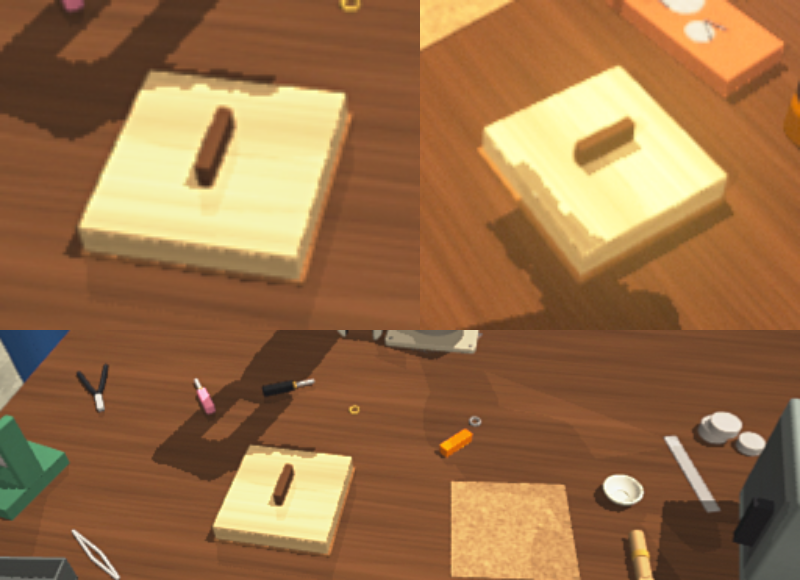

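The cover sits level on the board with its rim at about 8–10 mm. The bench holds only the bystanders and look-alikes, so I'm handing it in.

```bash
python3 -c "
from cell import manip
print(manip.job_done())"
```

```text
the job is handed in; nothing more can be done
None
```

The job is handed in at about 72 s: all four gravers and both stones lie in their recesses, the cover is back down on the case, and I left everything else on the bench where it was; no verdict was returned.

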